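Sort parallel keys by length into sloping racks

TASK

Three loose steel keys, one long and two short, lie on the table. Sort them by length: fill the free pocket of the row of long keys with the long one and the two free pockets of the row of short keys with the short ones, each lying flat down in its pocket along the slope like the keys already there.

Things in the scene. Friction and masses are not known exactly. Their poses are not given: they have to be found in the camera images.
- long_key: the long key: loose round-ended bar of plain steel (parallel key) with a small dark hole in its top face: 64 mm long, 20 mm wide, 16 mm high, lying flat on the table. Origin at its centre (8 mm above the table), x along its length, z up
- short_key_1: a short key: loose round-ended bar of plain steel (parallel key) with a small dark hole in its top face: 40 mm long, 20 mm wide, 16 mm high, lying flat on the table. Origin at its centre (8 mm above the table), x along its length, z up
- short_key_2: the other short key: loose round-ended bar of plain steel (parallel key) with a small dark hole in its top face: 40 mm long, 20 mm wide, 16 mm high, lying flat on the table. Origin at its centre (8 mm above the table), x along its length, z up
- long_rack: fixed grey rack with a deck that rises to the back at 27 deg and has a row of three pockets side by side for the long keys, two of them filled with fixed long keys (the left and the middle one); 144 mm wide, 100 mm deep, 103 mm high. Origin at the centre of its underside, x to its back, z up; the deck's centre is 80 mm above it
- short_rack: fixed grey rack with a deck that rises to the back at 27 deg and has a row of three pockets side by side for the short keys, the middle one filled with a fixed short key; 144 mm wide, 100 mm deep, 97 mm high. Origin at the centre of its underside, x to its back, z up; the deck's centre is 80 mm above it
- long_pocket (a point): centre of the floor of the free pocket (the right one) of the long row: 78 mm long, 28 mm wide, rim 5 mm high (6 mm at its two ends), neighbouring pockets at 50 mm pitch across the slope. Axes: x up the slope (27 deg above level, away from the rack's front), y level to the left across the rack, z square to the sloping floor. A key lying in it has its centre 8 mm above this point along z
- short_pocket_left (a point): centre of the floor of the free left pocket of the short row: 54 mm long, 28 mm wide, rim 5 mm high (6 mm at its two ends), neighbouring pockets at 50 mm pitch across the slope. Axes: x up the slope (27 deg above level, away from the rack's front), y level to the left across the rack, z square to the sloping floor. A key lying in it has its centre 8 mm above this point along z
- short_pocket_right (a point): centre of the floor of the free right pocket of the short row: 54 mm long, 28 mm wide, rim 5 mm high (6 mm at its two ends), neighbouring pockets at 50 mm pitch across the slope. Axes: x up the slope (27 deg above level, away from the rack's front), y level to the left across the rack, z square to the sloping floor. A key lying in it has its centre 8 mm above this point along z
Mind the look-alikes: they are no part of the job. Leave any blue or brown look-alike of the long_key alone.

How it is judged:
By the outcome, as a careful person would: the job done as asked, in the order asked, and still so for the second after the job is handed in, with the robot touching nothing.
It also fails if it takes over 70 s, if anything falls off the work surface, if the arm or the gripper's body presses on something with over 40 N, if the wrist force passes 120 N, or if a joint passes its speed limit or range.

ROBOT

A 6-joint arm with a two-finger parallel gripper is mounted at the origin on a cart in front of the work surface, level with it; the furniture and walls round the work are solid. World frame = base frame: x ahead of the robot, y to its left, z up, the work surface at z = 0. Lengths are in mm, angles in rad, forces in N, time in s.
With the tool pointing down it reaches from about 350 to 775 mm from the base axis. Payload 7.3 kg.
Tool frame: the origin (TCP) lies midway between the tips of the shut fingers; the grasp point (between the pads) lies 19 mm behind it; x points along the fingers, y is the direction in which the jaws open and shut, and the axes are right-handed (so a half turn about x gives the same grasp; the last joint's range is limited). The gripper opens to 92 mm and grips with 3 to 60 N. Pads are 19 mm wide; open, the fingers measure 130 mm over their backs; the gripper's body (75 mm by 190 mm) begins 47 mm behind the grasp point.
Start: joints at [-1.405, 0.342, 1.524, -0, 1.275, -0.146], TCP at [161.078, -499.699, 226.741] pointing down, gripper open.
Joint ranges: [-2.53, 2.53], [-0.77, 2.02], [0.04, 2.7], [-1, 4.14], [0.28, 2.66], [-3.11, 3.11]. Speed limits (rad/s): [2.57, 2.57, 3.14, 3.14, 3.14, 3.14].

INTERFACE

Orientations are given as [roll, pitch, yaw] about the fixed x, y, z axes, in that order (R = Rz(yaw) Ry(pitch) Rx(roll)).
In Python, from plant import bot gives the robot as it stands. The module is installed in compiled form; this text tells all that it offers.
- The arm moves only by the shell command python3 -m handwheel 'ROWS' [OPENING]. ROWS is JSON, a list that holds one entry, the list of rows, each a list of 4 numbers: the shift along the tool's x, y, z in cm, then the turn about the tool's x in rad. A call has 1 to 8 rows; each row shifts and turns the commanded pose from where the row before left it, along the tool's axes as they then stand; what a row does not reach is not made up. A row lasts 1/12 s, in which the tool goes at most 41.7 mm and 7.16 degrees, less where a joint would pass 70% of its speed; a pose out of reach is approached as far as the arm can. A call is refused whole if a number of a shift passes 4.17 or a number of a turn 0.125, either way. A call with a gripper value outside its range is refused whole. OPENING is the opening, from 0 (shut) to 1 (fully open), set as the call begins (- or left out, the last holds). The fingers move at their own pace and stop on an object; the grip force is fixed at half the most. Time passes only in rows, so rows that do not move let the fingers close. It gives the time, the measured TCP pose, the force and the opening at its end, in the units of the state.
- bot.get_obs(): the state, without advancing time (a new reading comes with each control period).
- bot.capture(name): name is "side" or "top" or "wrist"; returns (picture, depth): 384x512x3 uint8, red, green, blue; 384x512 float32, mm along the optical axis (not along the pixel's ray), 0 where there is no reading.
- bot.camera_model(name): a dict with "fx", "fy", "cx", "cy" (pixels), "position" and "rotation" of the camera in the world. Camera axes: x right, y down, z forward; pixel columns grow to the right and rows downward; lengths in mm; the calibration is good to about 2 mm. The wrist camera is an equidistant fisheye: a pixel r from the principal point sees the ray r / f radians off the axis. A picture is of the moment at which its call begins: read the wrist's pose just before it. camera_model takes no time and is no camera call; for the wrist camera it gives the pose at the moment of the call.
- bot.close_job(): hands the job in, once; it reports no verdict.
Trained networks look in the newest picture that a camera, given by its name, has taken for a name from the list of things; names that differ only in an ending like _2 or _b are one class to them, and where a whole thing is asked for, a point or a joint stands for the part that bears it (a point fixed in the world has none). Each returns a list of dicts, best first, with "conf" (0 to 1); they miss things now and then, are a little off and sometimes report something else, mostly with a low value. They report only what shows in the picture. A call takes as long as a camera call. They do not tell look-alikes from the thing itself.
- bot.find_in(camera, label): "bbox" ([left, top, width, height] in pixels, round what is visible of it).
- bot.spot_point(camera, label): "point" ([column, row] in pixels: a listed point, or the origin of a listed thing).
The state is a dict: "time": time; "joint_positions": joint angles; "dq": joint speeds; "tau": joint torques, N m; "tool_pos": TCP position; "tcp_rot": TCP orientation; "contact_force": force on the tool from outside, world axes, zero at the start; "moment": the same for the moment, N m; "grip_width": finger opening in mm.
Only numpy, scipy, OpenCV 4.12 (cv2) and the standard library are available. Lean on these libraries where they do the work, as an engineer would, in place of code of your own. Each camera call takes 0.05 s, during which the arm holds its last target.

## Working session

There is one attempt and no reset: what is moved stays moved. The work goes in short steps, Python scripts to look and compute and a shell command to move; the robot and the scene stay as the last step left them, time stands still between calls to the robot, and variables do not carry over. Pictures are saved under pics/ and viewed, and the job is handed in when it is done.

```bash
mkdir -p pics; ls; python3 - <<'E'
from plant import bot
import cv2,numpy as np
print(bot.get_obs())
for n in ("top","side","wrist"):
    m=bot.camera_model(n);print(n,m)
    p,d=bot.capture(n)
    cv2.imwrite(f"pics/{n}0.png",cv2.cvtColor(p,cv2.COLOR_RGB2BGR));np.savez(f"pics/{n}0.npz",p=p,d=d)
E
```

```text
pics
{'time': 0.0, 'joint_positions': array([-1.40498003e+00,  3.42723304e-01,  1.52500929e+00, -3.65755700e-05,
        1.27541245e+00, -1.45997915e-01]), 'dq': array([ 1.92890843e-03, -1.38634063e-04,  5.24481969e-05,  2.40029945e-03,
       -7.13440387e-04, -1.84788478e-03]), 'tau': array([ 9.81946368e-05, -4.31250644e+01, -2.44217134e+01,  7.17149349e-02,
        5.58192213e-02, -9.92399123e-05]), 'tool_pos': array([ 161.00571701, -499.2713981 ,  226.04736555]), 'tcp_rot': array([-1.69426837,  1.56924354,  1.75914917]), 'contact_force': array([0.1729942 , 0.75633615, 0.25013439]), 'moment': array([ 0.03474412,  0.01235773, -0.0191182 ]), 'grip_width': 91.67755824996783}
top {'fx': 390.1817386224821, 'fy': 390.1817386224821, 'cx': 256.74679745058415, 'cy': 191.3205977644173, 'position': array([ 394.33677101,   48.66560547, 1014.4719402 ]), 'rotation': array([-2.98915044,  0.02244335, -1.58747606])}
side {'fx': 479.9730733615836, 'fy': 479.9730733615836, 'cx': 256.50565659904464, 'cy': 183.88558560328838, 'position': array([ 405.19448566, -795.84200559,  885.01700996]), 'rotation': array([-2.31250918,  0.02073302, -0.14912933])}
wrist {'fx': 297.3186396354542, 'fy': 297.3186396354542, 'cx': 252.77979424937797, 'cy': 193.9796922695633, 'position': array([ 237.84742532, -475.32012764,  384.15480191]), 'rotation': array([ 2.84008190e+00,  2.62941724e-03, -1.25980554e+00])}
```

View pics/top0.png

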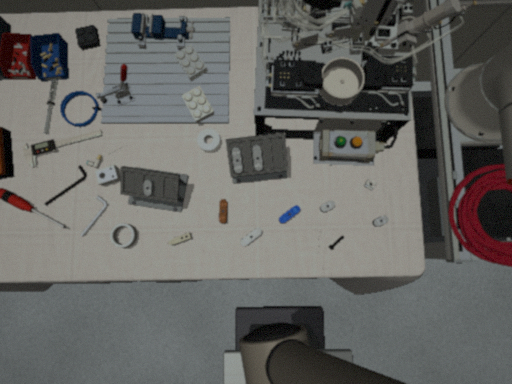

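View pics/side0.png

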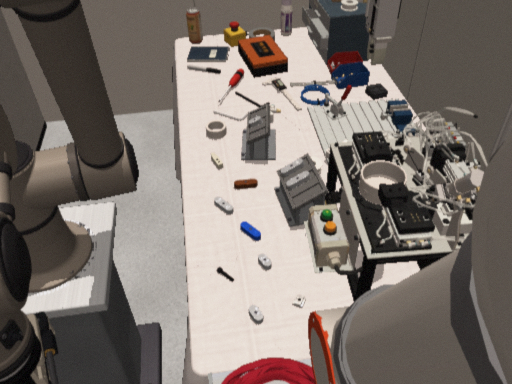

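View pics/wrist0.png

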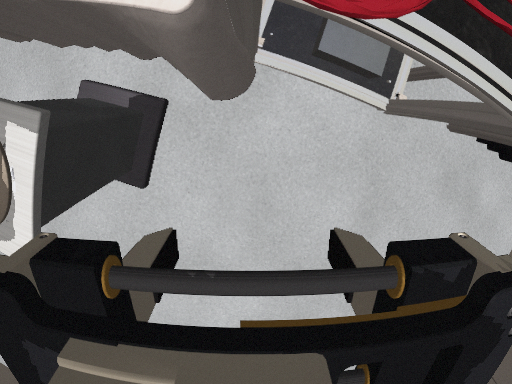

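```bash
cat > h.py <<'E'
import numpy as np,cv2
from scipy.spatial.transform import Rotation as Ro
from plant import bot
def R(r): return Ro.from_euler('xyz',r).as_matrix()
def cloud(m,d):
    v,u=np.mgrid[:d.shape[0],:d.shape[1]].astype(float)
    P=np.stack([(u-m['cx'])/m['fx']*d,(v-m['cy'])/m['fy']*d,d.astype(float)],-1)
    return P@R(m['rotation']).T+m['position']
def onz(m,px,z):
    px=np.atleast_2d(np.asarray(px,float))
    r=np.c_[(px[:,0]-m['cx'])/m['fx'],(px[:,1]-m['cy'])/m['fy'],np.ones(len(px))]@R(m['rotation']).T
    return m['position']+r*((z-m['position'][2])/r[:,2])[:,None]
def save(n,im): cv2.imwrite(n,cv2.cvtColor(im,cv2.COLOR_RGB2BGR))
E
python3 - <<'E'
from h import *
for n,(x0,y0,x1,y1) in dict(top=(100,120,400,260),side=(190,90,350,330)).items():
    z=np.load(f"pics/{n}0.npz");p,d=z['p'],z['d'];m=bot.camera_model(n)
    C=cloud(m,d)
    if n=='top':
        for q in [(252,237),(327,206),(380,221),(290,215),(223,210),(180,239),(258,157),(153,187),(370,184),(200,220)]:
            print(n,q,C[q[1],q[0]].round(0),onz(m,q,16)[0].round(0))
    else:
        for q in [(223,205),(265,262),(256,314),(250,230)]:
            print(n,q,C[q[1],q[0]].round(0),onz(m,q,16)[0].round(0))
    s=min(800/(x1-x0),600/(y1-y0))
    save(f"pics/{n}0z.png",cv2.resize(p[y0:y1,x0:x1],None,fx=s,fy=s,interpolation=cv2.INTER_CUBIC));print(s)
E
```

```text
top (252, 237) [431.  83.  13.] [431.  83.  16.]
top (327, 206) [ 506. -111.   18.] [ 506. -111.   16.]
top (380, 221) [ 465. -243.   19.] [ 466. -244.   16.]
top (290, 215) [485. -16.  18.] [485. -16.  16.]
top (223, 210) [501. 156.  16.] [501. 156.  16.]
top (180, 239) [429. 265.  22.] [429. 267.  16.]
top (258, 157) [620.  63.  95.] [639.  64.  16.]
top (153, 187) [555. 322.  76.] [565. 339.  16.]
top (370, 184) [ 562. -225.   11.] [ 561. -224.   16.]
top (200, 220) [478. 218.   2.] [477. 216.  16.]
2.6666666666666665
side (223, 205) [432.  77.  19.] [432.  80.  16.]
side (265, 262) [ 508. -119.   16.] [ 508. -119.   16.]
side (256, 314) [ 468. -250.   19.] [ 468. -249.   16.]
side (250, 230) [488. -17.  17.] [488. -16.  16.]
2.5
```

```bash
python3 - <<'E'
from h import *
for c in("top","side"):
  for l in("long_key","short_key_1","long_rack","short_rack"): 
    print(c,l,[(round(x['conf'],2),np.round(x['bbox'])) for x in bot.find_in(c,l)])
  for l in("long_key","short_key_1","long_rack","short_rack","long_pocket","short_pocket_left","short_pocket_right"): 
    print(c,l,[(round(x['conf'],2),np.round(x['point'],1)) for x in bot.spot_point(c,l)])
E
```

```text
top long_key [(0.7, array([223., 197.,   4.,  26.])), (0.51, array([240., 227.,  20.,  20.])), (0.51, array([278., 204.,  21.,  19.]))]
top short_key_1 [(0.43, array([321., 202.,  13.,  13.]))]
top long_rack [(0.9, array([225., 133.,  65.,  54.])), (0.65, array([225., 132.,  64.,  43.]))]
top short_rack [(0.95, array([120., 164.,  66.,  46.]))]
top long_key [(0.75, array([288.4, 212.1])), (0.6, array([252. , 235.3])), (0.52, array([226.1, 212. ]))]
top short_key_1 [(0.62, array([378.9, 221.3])), (0.42, array([328.5, 206.8]))]
top long_rack [(0.8, array([257.7, 164.5]))]
top short_rack [(0.62, array([156.2, 188.6]))]
top long_pocket [(0.83, array([277.7, 150.3]))]
top short_pocket_left [(0.82, array([127.8, 183. ]))]
top short_pocket_right [(0.76, array([169.4, 187.8]))]
side long_key [(0.57, array([235., 178.,  21.,  13.])), (0.52, array([214., 197.,  17.,  15.])), (0.5, array([242., 222.,  21.,  17.]))]
side short_key_1 [(0.75, array([241., 104.,  37.,  57.])), (0.72, array([250., 306.,  13.,  20.])), (0.51, array([257., 248.,  18.,  23.]))]
side long_rack [(0.75, array([274., 151.,  52.,  75.])), (0.65, array([246., 107.,  25.,  33.]))]
side short_rack [(0.74, array([240., 102.,  41.,  60.]))]
side long_key [(0.76, array([243.1, 182.9])), (0.67, array([252.3, 231.1])), (0.62, array([221.8, 203.6]))]
side short_key_1 [(0.63, array([255.7, 314.8])), (0.61, array([262.2, 255.7]))]
side long_rack [(0.57, array([300. , 202.7]))]
side short_rack [(0.88, array([258.3, 143. ]))]
side long_pocket [(0.96, array([308.3, 197.6]))]
side short_pocket_left [(0.69, array([258.1, 112. ]))]
side short_pocket_right [(0.85, array([259.8, 133.5]))]
```

View pics/top0z.png

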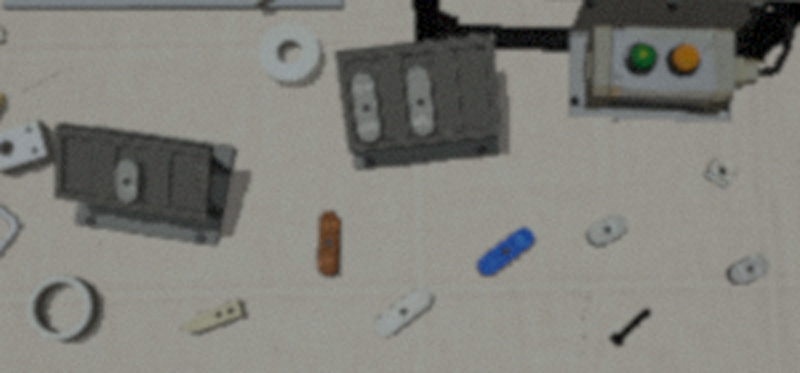

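View pics/side0z.png

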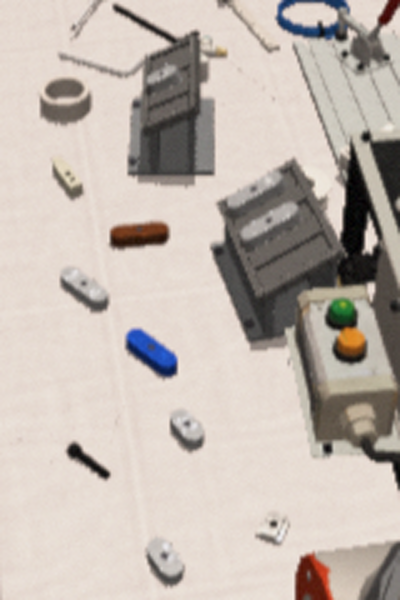

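```bash
python3 - <<'E'
from h import *
T={n:(bot.camera_model(n),np.load(f"pics/{n}0.npz")) for n in("top","side")}
def ray(n,q):
    m=T[n][0];r=R(m['rotation'])@[(q[0]-m['cx'])/m['fx'],(q[1]-m['cy'])/m['fy'],1];return m['position'],r/np.linalg.norm(r)
def tri(a,b):
    (o1,r1),(o2,r2)=ray("top",a),ray("side",b)
    M=np.stack([r1,-r2],1);t=np.linalg.lstsq(M,o2-o1,rcond=None)[0]
    p,q=o1+t[0]*r1,o2+t[1]*r2;return ((p+q)/2).round(1),round(np.linalg.norm(p-q),1)
print("LP",tri((277.7,150.3),(308.3,197.6)));print("SL",tri((127.8,183),(258.1,112)));print("SR",tri((169.4,187.8),(259.8,133.5)))
for name,(x0,y0,x1,y1) in dict(long=(222,128,296,190),short=(116,160,192,214)).items():
  for cam in("top","side"):
    m,z=T[cam];C=cloud(m,z['d'])
    if cam=="top": P=C[y0:y1,x0:x1].reshape(-1,3)
    else:
        P=C.reshape(-1,3); c={'long':(622,60),'short':(558,325)}[name]
        P=P[(np.hypot(P[:,0]-c[0],P[:,1]-c[1])<95)]
    P=P[(P[:,2]>50)&(P[:,2]<118)]
    w=np.ones(len(P),bool)
    for i in range(12):
        A=np.c_[P[w,:2],np.ones(w.sum())];s=np.linalg.lstsq(A,P[w,2],rcond=None)[0]
        r=P[:,2]-np.c_[P[:,:2],np.ones(len(P))]@s; w=abs(r)<max(4,20-2*i)
    nrm=np.array([-s[0],-s[1],1]);print(name,cam,w.sum(),"slope deg",np.degrees(np.arctan(np.hypot(s[0],s[1]))).round(1),"yaw",np.degrees(np.arctan2(s[1],s[0])).round(1),"rms",r[w].std().round(2))
    q=P[w]; rect=cv2.minAreaRect(q[:,:2].astype(np.float32));print(rect, q[:,2].min(),q[:,2].max())
    c=np.array(rect[0]);print("centre z",(c@s[:2]+s[2]).round(1))
E
```

```text
LP (array([638.9,  13.8,  72.9]), np.float64(4.4))
SL (array([567.4, 381.8,  83.3]), np.float64(5.4))
SR (array([555.4, 280.3,  79.9]), np.float64(8.1))
long top 1333 slope deg 26.1 yaw 8.0 rms 2.13
((628.0459594726562, 65.84872436523438), (86.9182357788086, 144.0857391357422), 5.360206604003906) 60.04332089042293 107.54566956022722
centre z 84.2
long side 977 slope deg 25.7 yaw 9.6 rms 2.11
((644.0616455078125, 67.38875579833984), (117.78718566894531, 147.2947998046875), 5.390589237213135) 61.152448126309196 117.88686426700792
centre z 93.2
short top 1094 slope deg 25.6 yaw -9.3 rms 2.14
((560.020751953125, 330.1783447265625), (145.2522735595703, 64.99034118652344), 80.24703979492188) 66.81483043950345 101.86751187284176
centre z 84.2
short side 466 slope deg 26.4 yaw -9.6 rms 2.04
((559.8405151367188, 330.9223327636719), (153.38804626464844, 65.06964111328125), 79.21886444091797) 68.19524403355183 104.32351321508372
centre z 85.8
```

```bash
python3 - <<'E'
from h import *
for n,l in dict(top=[(215,125,295,195),(110,155,195,217)],side=[(230,95,285,170),(265,145,335,235)]).items():
  p=np.load(f"pics/{n}0.npz")['p']
  for i,(x0,y0,x1,y1) in enumerate(l):
    s=8;c=cv2.resize(p[y0:y1,x0:x1],None,fx=s,fy=s,interpolation=cv2.INTER_CUBIC)
    c=np.clip(c.astype(float)*1.4,0,255).astype(np.uint8)
    h,w=c.shape[:2]
    if h>600 or w>800:
        f=min(600/h,800/w);c=cv2.resize(c,None,fx=f,fy=f);s*=f
    save(f"pics/{n}_r{i}.png",c);print(n,i,s,c.shape)
E
```

```text
top 0 8 (560, 640, 3)
top 1 8 (496, 680, 3)
side 0 8 (600, 440, 3)
side 1 6.666666666666667 (600, 467, 3)
```

```bash
cat >> h.py <<'E'
def plan(target=None,yaw=None,o=None):
    """target TCP world mm; yaw = world angle (deg) of the KEY axis (tool z) ; prints rows totals"""
    o=o or bot.get_obs();M=R(o['tcp_rot']);
    print("t",round(o['time'],2),"tcp",o['tool_pos'].round(1),"jaw y",M[:,1].round(3),"z",M[:,2].round(3),"x",M[:,0].round(3),"grip",round(o['grip_width'],1),"F",np.asarray(o['contact_force']).round(1),"j6",o['joint_positions'].round(2))
    if yaw is not None:
        zc=np.degrees(np.arctan2(M[1,2],M[0,2])); d=(yaw-zc+90)%180-90
        print("key-axis yaw now",zc.round(2),"-> turn about tool x (rad):",np.radians(-d).round(4)); 
    if target is not None:
        print("shift tool xyz cm:",(M.T@(np.asarray(target,float)-o['tool_pos'])/10).round(2))
E
python3 -c "
from h import *
plan((430,-200,220),0)"
```

```text
t 1.25 tcp [ 161.1 -499.7  226.7] jaw y [ 0.307 -0.952  0.   ] z [-0.952 -0.307  0.   ] x [ 0. -0. -1.] grip 91.5 F [-0.7 -0.6 -0.3] j6 [-1.41  0.34  1.52 -0.    1.28 -0.15]
key-axis yaw now -162.14 -> turn about tool x (rad): 0.3118
shift tool xyz cm: [  0.67 -20.28 -34.79]
```

View pics/top_r0.png

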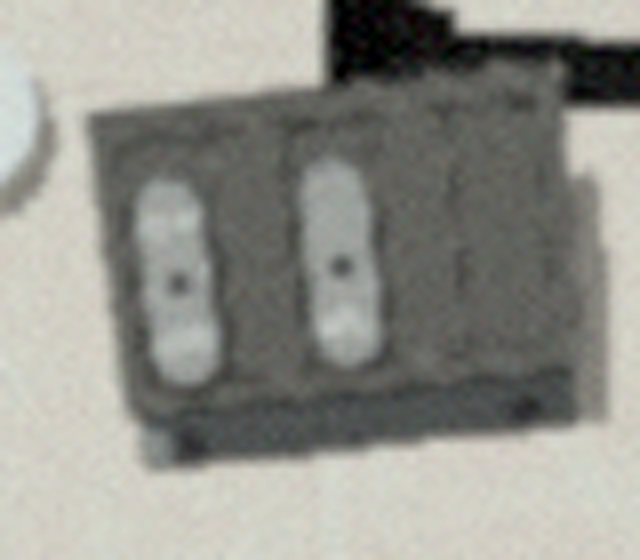

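View pics/top_r1.png

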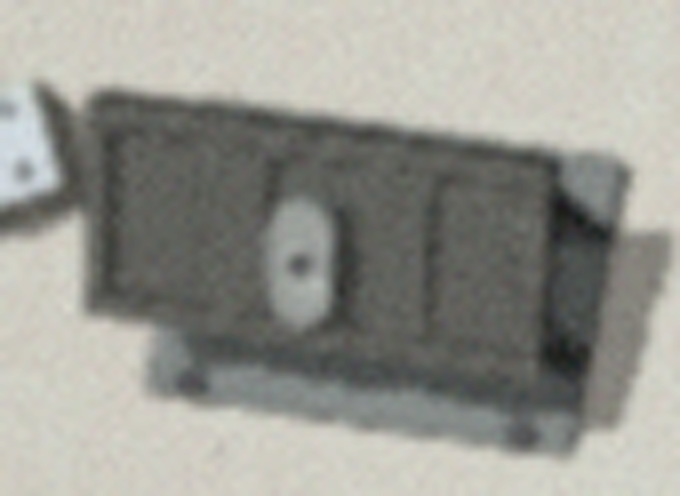

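```bash
python3 -m handwheel '[[[0.05,-1.7,-2.9,0],[0.05,-1.7,-2.9,0],[0.05,-1.7,-2.9,0],[0.05,-1.7,-2.9,0],[0.05,-1.7,-2.9,0],[0.05,-1.7,-2.9,0]]]'; python3 -m handwheel '[[[0.05,-1.7,-2.9,0],[0.05,-1.7,-2.9,0],[0.05,-1.7,-2.9,0],[0.05,-1.7,-2.9,0],[0.05,-1.7,-2.9,0],[0.05,-1.7,-2.9,0],[0,0,0,0]]]'
python3 - <<'E'
from h import *
plan((430,60,180))
m=bot.camera_model("wrist");p,d=bot.capture("wrist");np.savez("pics/w1.npz",p=p,d=d,**m);save("pics/w1.png",p);print(m)
E
```

```text
time: 1.75
tool_pos: [296.2, -348.0, 223.8]
tcp_rot: [1.824, 1.57, -1.007]
contact_force: [0.9, -0.4, -0.3]
grip_width: 91.7
time: 2.33
tool_pos: [432.5, -194.9, 220.8]
tcp_rot: [-2.76, 1.569, 0.698]
contact_force: [-0.5, -0.1, -0.0]
grip_width: 91.7
t 2.33 tcp [ 432.5 -194.9  220.8] jaw y [ 0.311 -0.95  -0.001] z [-0.95  -0.311 -0.002] x [ 0.002  0.001 -1.   ] grip 91.7 F [-0.5 -0.1 -0. ] j6 [-0.59  0.25  1.67  0.    1.22  0.67]
shift tool xyz cm: [  4.11 -24.29  -7.68]
{'fx': 297.3186396354542, 'fy': 297.3186396354542, 'cx': 252.77979424937797, 'cy': 193.9796922695633, 'position': array([ 508.91521157, -170.52225172,  378.93429395]), 'rotation': array([ 2.84186408e+00,  2.03058482e-03, -1.25522755e+00])}
```

View pics/w1.png

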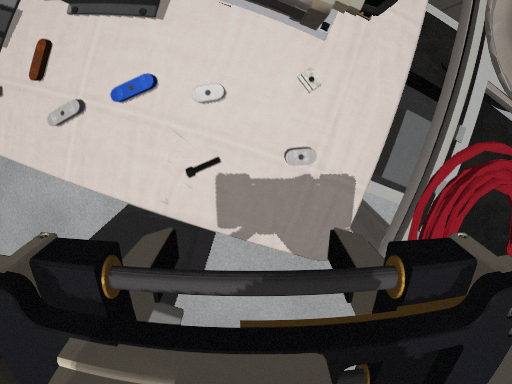

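```bash
cat >> h.py <<'E'
def wproj(m,P):
    q=(np.asarray(P,float)-m['position'])@R(m['rotation'])
    rr=np.hypot(q[...,0],q[...,1]);th=np.arctan2(rr,q[...,2]);k=th/np.maximum(rr,1e-9)
    return np.stack([m['cx']+m['fx']*q[...,0]*k,m['cy']+m['fy']*q[...,1]*k],-1)
def pproj(m,P):
    q=(np.asarray(P,float)-m['position'])@R(m['rotation'])
    return np.stack([m['cx']+m['fx']*q[...,0]/q[...,2],m['cy']+m['fy']*q[...,1]/q[...,2]],-1)
def ortho(m,p,org,ex,ey,L,W,res=0.5,proj=wproj):
    """image: right=ex, up=ey, centred at org"""
    a=np.arange(-L/2,L/2,res);b=np.arange(W/2,-W/2,-res)
    P=np.asarray(org,float)+a[None,:,None]*np.asarray(ex)+b[:,None,None]*np.asarray(ey)
    uv=proj(m,P).astype(np.float32)
    return cv2.remap(p,uv[...,0],uv[...,1],cv2.INTER_CUBIC)
def load(f):
    z=np.load(f);return {k:z[k] for k in z.files}
E
python3 - <<'E'
from h import *
z=load("pics/w1.npz")
o=[]
for c in [(431,82),(507,-113),(466,-247)]:
    i=ortho(z,z['p'],(*c,16),(0,-1,0),(1,0,0),100,100,.4)
    cv2.line(i,(125,120),(125,130),(255,0,0));cv2.line(i,(120,125),(130,125),(255,0,0));o.append(i)
save("pics/o1.png",np.hstack(o))
E
```

```text
(no output)
```

View pics/o1.png

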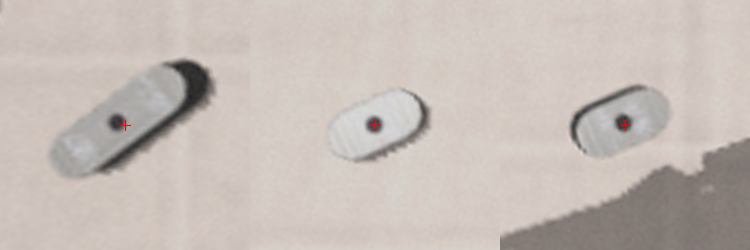

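```bash
cat >> h.py <<'E'
def keyfit(m,p,c,ztop=16,show=None):
    i=ortho(m,p,(c[0],c[1],ztop),(0,-1,0),(1,0,0),100,100,.4)
    f=cv2.GaussianBlur(i,(5,5),0).astype(int)
    k=((f[...,0]-f[...,2]<12)&(f.mean(-1)>115)).astype(np.uint8)
    k=cv2.morphologyEx(k,cv2.MORPH_CLOSE,np.ones((13,13)));k=cv2.morphologyEx(k,cv2.MORPH_OPEN,np.ones((9,9)))
    n,l,s,ct=cv2.connectedComponentsWithStats(k)
    b=min(range(1,n),key=lambda j:np.hypot(*(ct[j]-125)) if s[j][4]>1500 else 1e9)
    cs,_=cv2.findContours((l==b).astype(np.uint8),cv2.RETR_EXTERNAL,cv2.CHAIN_APPROX_NONE)
    r=cv2.minAreaRect(cs[0]);bx=cv2.boxPoints(r)
    e0,e1=bx[1]-bx[0],bx[2]-bx[1];e=e0 if np.linalg.norm(e0)>np.linalg.norm(e1) else e1
    yaw=np.degrees(np.arctan2(-e[0],-e[1]))  # world: x=-row,y=-col
    x=c[0]-(r[0][1]-124.5)*.4;y=c[1]-(r[0][0]-124.5)*.4
    # hole
    g=f.mean(-1).copy();Y,X=np.mgrid[:250,:250];g[np.hypot(X-r[0][0],Y-r[0][1])>18]=255
    w=(g<115);hx,hy=(X[w].mean(),Y[w].mean()) if w.any() else (np.nan,)*2
    cv2.drawContours(i,[bx.astype(int)],0,(255,0,0),1)
    if show: save(show,cv2.resize(i,None,fx=2,fy=2))
    return np.round([x,y,(yaw+90)%180-90,max(r[1])*.4,min(r[1])*.4,c[0]-(hy-124.5)*.4,c[1]-(hx-124.5)*.4],1)
E
python3 - <<'E'
from h import *
z=load("pics/w1.npz")
for c in [(431,82),(507,-113),(466,-247)]: print(keyfit(z,z['p'],c,16,f"pics/k1_{c[0]}.png"))
print(0);plan((430,60,180),30)
E
```

```text
[431.3  82.5 -53.3  66.4  24.5 431.9  85.2]
[ 507.3 -113.9  -81.9   40.2   26.2  507.1 -112.8]
[ 467.6 -245.2  -66.8   40.8   22.5  466.8 -246.4]
0
t 2.38 tcp [ 431.  -196.7  220.7] jaw y [ 0.311 -0.95  -0.   ] z [-0.95  -0.311 -0.   ] x [ 0.  0. -1.] grip 91.5 F [ 0.1 -0.1  0.2] j6 [-0.59  0.25  1.67  0.    1.22  0.66]
key-axis yaw now -161.87 -> turn about tool x (rad): -0.2071
shift tool xyz cm: [  4.07 -24.43  -7.89]
```

```bash
python3 -m handwheel '[[[0.5,-3.3,-1.1,0],[0.5,-3.3,-1.1,0],[0.5,-3.3,-1.1,0],[0.5,-3.3,-1.1,0],[0.5,-3.3,-1.1,0],[0.5,-3.3,-1.1,0],[0.5,-3.3,-1.1,0],[0.5,-3.3,-1.1,0]]]'; python3 -m handwheel '[[[0,0,0,0.125],[0,0,0,0.125],[0,0,0,0.125],[0,0,0,0.125],[0,0,0,0.125],[0,0,0,0.125],[0,0,0,0.125],[0,0,0,0.125]]]';python3 -m handwheel '[[[0,0,0,0.125],[0,0,0,0.125],[0,0,0,0]]]'
python3 - <<'E'
from h import *
m=bot.camera_model("wrist");p,d=bot.capture("wrist");np.savez("pics/w2.npz",p=p,d=d,**m);save("pics/w2.png",p)
r=keyfit(m,p,(431,83),16,"pics/k2.png");print(r)
plan((r[0],r[1],60),r[2])
E
```

```text
time: 3.05
tool_pos: [432.2, 79.9, 180.7]
tcp_rot: [2.019, 1.57, -0.813]
contact_force: [1.1, 0.9, -0.0]
grip_width: 91.8
time: 3.72
tool_pos: [432.5, 78.3, 180.8]
tcp_rot: [2.512, 1.57, -1.325]
contact_force: [-0.3, 0.2, 0.0]
grip_width: 92.0
time: 3.97
tool_pos: [432.5, 78.3, 180.8]
tcp_rot: [2.579, 1.57, -1.506]
contact_force: [0.6, 0.4, -0.2]
grip_width: 91.9
[433.4  85.2 -57.1  64.8  25.1 432.7  85.4]
t 4.02 tcp [432.5  78.5 180.7] jaw y [-0.806 -0.592  0.   ] z [-0.592  0.806 -0.   ] x [ 0. -0. -1.] grip 91.9 F [ 0.1  0.5 -1.1] j6 [ 0.01  0.23  1.82 -0.    1.09  2.51]
key-axis yaw now 126.31 -> turn about tool x (rad): 0.0596
shift tool xyz cm: [12.07 -0.47  0.49]
```

View pics/w2.png

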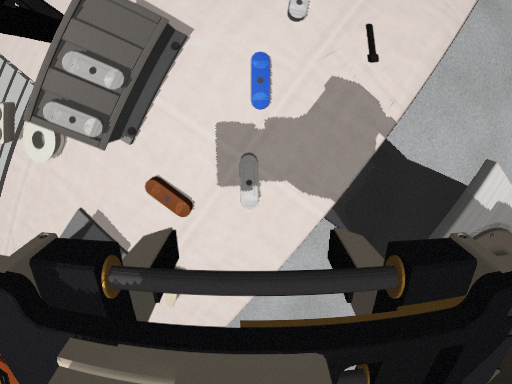

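View pics/k2.png

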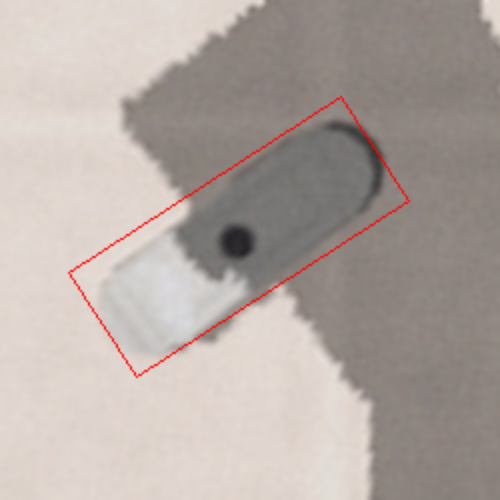

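```bash
python3 -m handwheel '[[[3,-0.14,0.19,0.05],[3,-0.14,0.19,0],[3,-0.14,0.19,0],[2.5,0,0,0],[0,0,0,0]]]' 0.5; python3 - <<'E'
from h import *
plan((432.6,85.5,7.5),-56.5)
m=bot.camera_model("wrist");p,d=bot.capture("wrist");np.savez("pics/w3.npz",p=p,d=d,**m);save("pics/w3.png",p)
save("pics/k3.png",cv2.resize(ortho(m,p,(431,83,16),(0,-1,0),(1,0,0),100,100,.4),None,fx=2,fy=2))
E
```

```text
time: 4.43
tool_pos: [429.7, 85.9, 62.1]
tcp_rot: [1.035, 1.563, -3.091]
contact_force: [-1.4, 0.8, 0.5]
grip_width: 63.2
t 4.43 tcp [429.7  85.9  62.1] jaw y [-0.833 -0.553  0.007] z [-0.553  0.833  0.004] x [-0.008 -0.    -1.   ] grip 63.2 F [-1.4  0.8  0.5] j6 [ 0.02  0.42  1.96 -0.    0.77  2.58]
key-axis yaw now 123.58 -> turn about tool x (rad): 0.0014
shift tool xyz cm: [ 5.45 -0.25 -0.22]
```

View pics/w3.png

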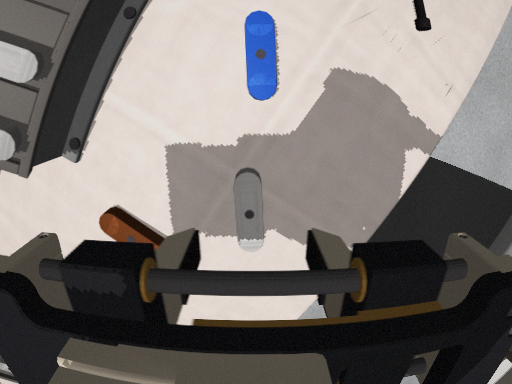

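View pics/k3.png

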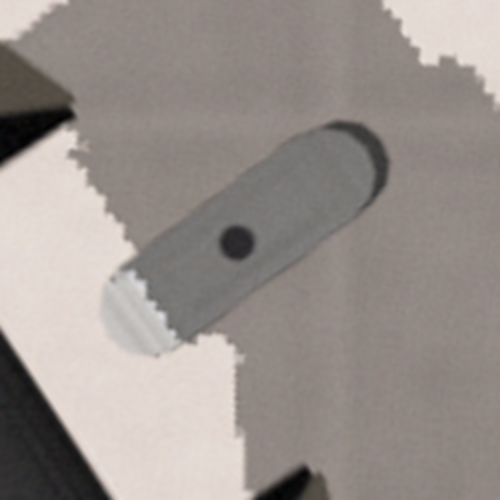

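```bash
python3 -m handwheel '[[[2,-0.06,-0.02,0],[2,-0.06,-0.02,0],[1.4,0,0,0],[0,0,0,0],[0,0,0,0]]]' 0.5; python3 -m handwheel '[[[0,0,0,0],[0,0,0,0],[0,0,0,0],[0,0,0,0],[0,0,0,0]]]' 0; python3 - <<'E'
from h import *
plan((432.6,85.5,7.5),-56.5)
m=bot.camera_model("wrist");p,d=bot.capture("wrist");save("pics/w4.png",p)
E
```

```text
time: 4.9
tool_pos: [434.8, 86.6, 12.8]
tcp_rot: [-2.283, 1.57, -0.128]
contact_force: [0.0, 0.4, 0.8]
grip_width: 45.7
time: 5.32
tool_pos: [434.1, 86.8, 12.3]
tcp_rot: [-2.417, 1.57, -0.263]
contact_force: [-1.2, -1.3, 6.6]
grip_width: 19.1
t 5.32 tcp [434.1  86.8  12.3] jaw y [-0.835 -0.55  -0.   ] z [-0.55   0.835 -0.001] x [ 0.001 -0.    -1.   ] grip 19.1 F [-1.2 -1.3  6.6] j6 [ 0.02  0.51  1.99 -0.    0.63  2.58]
key-axis yaw now 123.4 -> turn about tool x (rad): -0.0018
shift tool xyz cm: [ 0.48  0.2  -0.03]
```

View pics/w4.png

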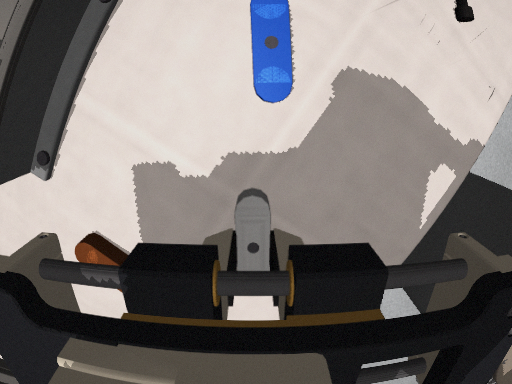

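```bash
python3 -m handwheel '[[[0,0,0,0],[0,0,0,0],[0.35,0,0,0],[0,0,0,0]]]' 0.4; python3 -m handwheel '[[[0,0,0,0],[0,0,0,0],[0,0,0,0],[0,0,0,0]]]' 0;  python3 -m handwheel '[[[-2,0,0,0],[-3,0,0,0],[-3,0,0,0],[-2,0,0,0]]]' 0; python3 - <<'E'
from h import *
plan((432.6,85.5,7.5),-56.5)
m=bot.camera_model("wrist");p,d=bot.capture("wrist");save("pics/w5.png",p)
E
```

```text
time: 5.7
tool_pos: [433.7, 86.9, 7.7]
tcp_rot: [1.121, 1.57, -3.009]
contact_force: [0.1, 0.2, -0.8]
grip_width: 35.8
time: 6.03
tool_pos: [433.9, 86.9, 8.1]
tcp_rot: [1.677, 1.571, -2.453]
contact_force: [0.5, 0.0, -1.2]
grip_width: 19.6
time: 6.37
tool_pos: [434.4, 86.9, 110.3]
tcp_rot: [-2.176, 1.569, -0.023]
contact_force: [0.8, -0.8, -1.5]
grip_width: 19.8
t 6.37 tcp [434.4  86.9 110.3] jaw y [-0.835 -0.55  -0.001] z [-0.55   0.835 -0.001] x [ 0.002 -0.    -1.   ] grip 19.8 F [ 0.8 -0.8 -1.5] j6 [ 0.02  0.34  1.9  -0.    0.9   2.58]
key-axis yaw now 123.38 -> turn about tool x (rad): -0.002
shift tool xyz cm: [ 1.028e+01  2.400e-01 -1.000e-02]
```

View pics/w5.png

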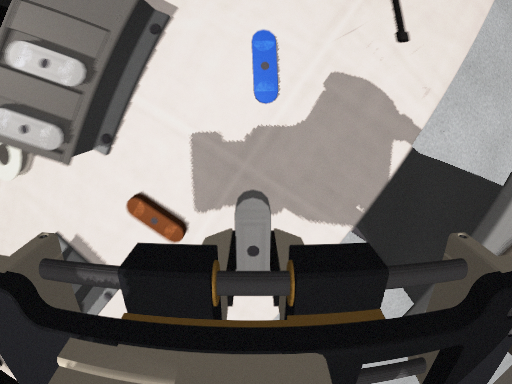

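```bash
python3 - <<'E'
from h import *
from scipy.optimize import least_squares
z2=load("pics/w2.npz");z5=None
ims={'w2':(z2,z2['p'],wproj),'top':(bot.camera_model("top"),np.load("pics/top0.npz")['p'],pproj),'side':(bot.camera_model("side"),np.load("pics/side0.npz")['p'],pproj),}
z1=load("pics/w1.npz")
def sub(p,u,v,w=5,s=8):
    u0,v0=int(round(u)),int(round(v));c=p[v0-w:v0+w+1,u0-w:u0+w+1].mean(-1)
    c=c-0;wt=np.clip(np.percentile(c,60)-c-25,0,None)
    Y,X=np.mgrid[-w:w+1,-w:w+1];wt=wt*(np.hypot(X,Y)<3.6)
    return (u0+(wt*X).sum()/wt.sum(),v0+(wt*Y).sum()/wt.sum())
ob={}
for n,pts in dict(w2=[(73,119),(93,70)],top=[(237.25,160.4),(257.6,158.1)],side=[(300-0,0)]).items():
    if n=='side':continue
    ob[n]=[sub(ims[n][1],*q) for q in pts];print(n,np.round(ob[n],1))
for k in(0,1):
    f=lambda P:np.concatenate([(ims[n][2](ims[n][0],P)-ob[n][k]) for n in ob])
    s=least_squares(f,[620,80,90]);print(k,s.x.round(1),s.fun.round(2))
    f=lambda P:np.concatenate([(ims[n][2](ims[n][0],np.r_[P,94.3])-ob[n][k]) for n in ob])
    s=least_squares(f,[620,80]);print(k,s.x.round(1),s.fun.round(2))
# ortho of rack at z plane sloped
th=np.radians(27);yw=np.radians(6)
ex=np.array([np.cos(yw)*np.cos(th),np.sin(yw)*np.cos(th),np.sin(th)]);ey=np.array([-np.sin(yw),np.cos(yw),0])
save("pics/lr.png",ortho(z2,z2['p'],(630,66,85),-ey,ex,170,120,.25))
E
```

```text
w2 [[ 72.4 119.2]
 [ 92.7  70. ]]
top [[236.9 160. ]
 [257.3 157.7]]
0 [613.8 114.   93.1] [-0.01 -0.03 -0.06  0.07]
0 [613.2 113.6] [-0.1  -0.01  0.08  0.19]
1 [618.2  64.3  93.8] [-0.   -0.03 -0.06  0.04]
1 [618.   64.2] [-0.03 -0.03 -0.02  0.1 ]
```

View pics/lr.png

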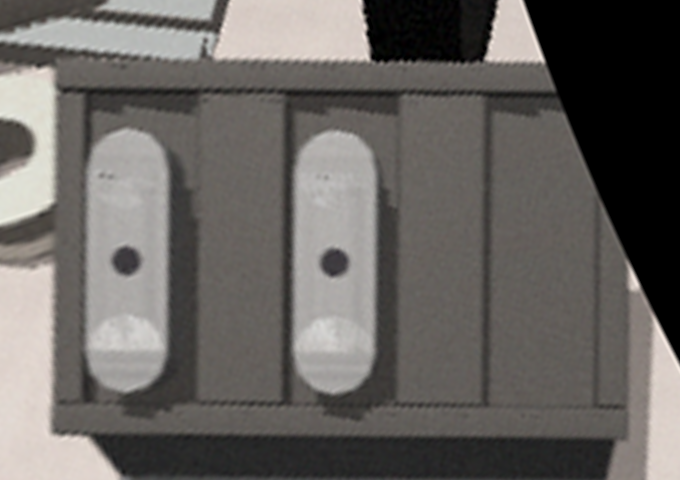

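```bash
python3 - <<'E'
from h import *
m=bot.camera_model("top");C=cloud(m,np.load("pics/top0.npz")['d']).reshape(-1,3)
ms=bot.camera_model("side");C2=cloud(ms,np.load("pics/side0.npz")['d']).reshape(-1,3)
for y0 in range(140,-200,-20):
    r=[]
    for x0 in range(560,860,20):
        k=(C[:,0]>=x0)&(C[:,0]<x0+20)&(C[:,1]>=y0-20)&(C[:,1]<y0);k2=(C2[:,0]>=x0)&(C2[:,0]<x0+20)&(C2[:,1]>=y0-20)&(C2[:,1]<y0)
        r.append("%4d/%4d"%(np.percentile(C[k,2],95) if k.sum()>3 else -1,np.percentile(C2[k2,2],95) if k2.sum()>3 else -1))
    print(y0,*r)
print("x",list(range(560,860,20)))
plan((624.7,14.6,160),5.5)
E
```

```text
140   10/  10   75/  85   94/  97  104/ 105  106/ 108  107/ 109    2/  -1    3/   5    4/  -1    3/   5    3/  -1    4/  -1    3/  -1    3/  -1    3/  -1
120   14/  13   85/  85   95/  95  104/ 106  105/ 107  106/ 108    2/  -1    3/  -1    3/   5    4/   5    4/  -1    4/  -1    4/  -1    3/  -1    3/  -1
100    9/   9   72/  73   81/  84   92/  95  103/ 103  107/ 108   -1/  -1    4/  -1    3/  -1    4/  -1    5/  -1    3/  -1    3/  -1    3/  -1    2/  -1
80    8/   9   82/  83   94/  94  104/ 106  106/ 107  106/ 109  187/ 189  189/ 195  188/ 189  188/ 190  189/  -1  188/  -1  188/  -1  188/  -1  187/ 189
60    4/   5   78/  81   90/  92  100/ 100  100/ 102  107/ 109  187/ 189  195/ 194  196/ 197  210/  -1  225/  -1  227/  -1  225/ 227  222/ 222  223/ 220
40    3/   5   69/  69   78/  80   89/  88   98/ 101  592/ 109  597/ 189  196/ 197  242/ 244  243/ 245  242/ 245  243/ 245  224/  -1  193/ 201  235/ 235
20    3/   5   68/  68   73/  74   84/  85   96/  96  583/ 107  591/ 190  196/ 198  243/ 246  244/ 250  244/ 245  247/ 250   -1/  -1  201/ 201  222/ 223
0    3/   5   67/  67   77
[... 1172 characters left out ...]
 244  221/   3  232/ 230  228/  -1
-160    4/   4   82/  84  145/ 147  164/ 163  161/ 162  188/ 186  196/ 197  200/ 201  261/ 262  261/ 263  261/ 263  243/ 244  252/ 255  227/ 222  231/   4
-180    3/   4   83/  84  146/ 147  147/ 148  148/ 149  188/ 186  197/ 197  197/ 198  261/ 261  263/ 262  279/ 262  266/ 265  245/ 233  220/ 221  233/ 225
x [560, 580, 600, 620, 640, 660, 680, 700, 720, 740, 760, 780, 800, 820, 840]
t 6.42 tcp [436.3  87.  113.1] jaw y [-0.835 -0.55  -0.006] z [-0.55   0.835 -0.004] x [ 0.007  0.    -1.   ] grip 19.4 F [1.2 0.8 2.3] j6 [ 0.02  0.33  1.9  -0.    0.9   2.58]
key-axis yaw now 123.39 -> turn about tool x (rad): -1.084
shift tool xyz cm: [ -4.55 -11.77 -16.43]
```

```bash
python3 -m handwheel '[[[-0.6,0,0,-0.125],[-0.6,0,0,-0.125],[-0.6,0,0,-0.125],[-0.6,0,0,-0.125],[-0.6,0,0,-0.125],[-0.6,0,0,-0.125],[-0.6,0,0,-0.125],[-0.6,0,0,-0.125]]]'; python3 -m handwheel '[[[0,0,0,-0.125],[0,0,0,-0.125],[0,0,0,-0.125],[0,0,0,-0.125],[0,0,0,-0.125],[0,0,0,-0.125],[0,0,0,-0.125],[0,0,0,-0.125]]]';  python3 -m handwheel '[[[0,0,0,-0.125],[0,0,0,-0.125],[0,0,0,-0.125],[0,0,0,-0.125],[0,0,0,-0.125],[0,0,0,-0.125],[0,0,0,-0.125],[0,0,0,-0.125]]]';  python3 -m handwheel '[[[0,0,0,-0.125],[0,0,0,-0.125],[0,0,0,-0.125],[0,0,0,-0.125],[0,0,0,-0.125],[0,0,0,-0.125],[0,0,0,-0.125],[0,0,0,-0.125]]]';  python3 -m handwheel '[[[0,0,0,-0.125],[0,0,0,-0.1],[0,0,0,0]]]'
python3 - <<'E'
from h import *
plan((624.7,14.6,160),5.5)
m=bot.camera_model("top");C=cloud(m,np.load("pics/top0.npz")['d']).reshape(-1,3)
for y0 in range(-50,-125,-5):
    k=(C[:,0]>=590)&(C[:,0]<670)&(C[:,1]>=y0-5)&(C[:,1]<y0);print(y0,np.percentile(C[k,2],[50,90,98]).round(0),end=' ')
E
```

```text
time: 7.08
tool_pos: [433.5, 86.9, 155.9]
tcp_rot: [0.103, 1.57, -3.021]
contact_force: [1.1, 0.6, -2.1]
grip_width: 19.6
time: 7.75
tool_pos: [433.5, 86.9, 155.6]
tcp_rot: [-0.925, 1.57, -3.049]
contact_force: [1.2, 0.3, -1.2]
grip_width: 19.4
time: 8.42
tool_pos: [433.5, 86.9, 155.6]
tcp_rot: [-1.913, 1.57, -3.036]
contact_force: [0.3, -0.2, -2.1]
grip_width: 19.6
time: 9.08
tool_pos: [433.5, 86.9, 155.6]
tcp_rot: [-2.908, 1.57, -3.032]
contact_force: [-0.2, -0.4, -0.7]
grip_width: 19.5
time: 9.33
tool_pos: [433.6, 86.9, 155.6]
tcp_rot: [-3.087, 1.57, -2.988]
contact_force: [-0.5, -0.9, -1.4]
grip_width: 19.8
t 9.33 tcp [433.6  86.9 155.6] jaw y [-0.099  0.995 -0.   ] z [ 0.995  0.099 -0.001] x [-0.001 -0.    -1.   ] grip 19.8 F [-0.5 -0.9 -1.4] j6 [ 0.02  0.27  1.85 -0.    1.03 -1.65]
key-axis yaw now 5.66 -> turn about tool x (rad): 0.0028
shift tool xyz cm: [-0.46 -9.07 18.31]
-50 [1. 3. 4.] -55 [1. 3. 3.] -60 [1. 3. 4.] -65 [1. 4. 4.] -70 [ 3. 85. 87.] -75 [ 4. 84. 87.] -80 [ 83. 126. 136.] -85 [125. 145. 146.] -90 [142. 145. 147.] -95 [142. 145. 146.] -100 [139. 145. 147.] -105 [141. 146. 148.] -110 [142. 147. 152.] -115 [144. 159. 162.] -120 [143. 162. 163.]
```

```bash
python3 -m handwheel '[[[0,-1.5,3.05,0],[0,-1.5,3.05,0],[0,-1.5,3.05,0],[0,-1.5,3.05,0],[0,-1.5,3.05,0],[0,-1.5,3.05,0],[0,0,0,0],[0,0,0,0]]]'
python3 - <<'E'
from h import *
plan((624.7,14.6,106),5.5)
m=bot.camera_model("wrist");p,d=bot.capture("wrist");np.savez("pics/w6.npz",p=p,d=d,**m);save("pics/w6.png",p)
p,d=bot.capture("side");save("pics/s6.png",cv2.resize(p[140:300,200:380],None,fx=3.5,fy=3.5,interpolation=cv2.INTER_CUBIC))
E
```

```text
time: 10.0
tool_pos: [625.1, 13.9, 154.4]
tcp_rot: [2.975, 1.569, 3.066]
contact_force: [-0.6, 0.5, -2.1]
grip_width: 19.8
t 10.0 tcp [625.1  13.9 154.4] jaw y [-0.091  0.996  0.   ] z [ 0.996  0.091 -0.002] x [-0.002  0.    -1.   ] grip 19.8 F [-0.6  0.5 -2.1] j6 [-0.1   0.59  1.33 -0.    1.23 -1.76]
key-axis yaw now 5.22 -> turn about tool x (rad): -0.0049
shift tool xyz cm: [ 4.84  0.07 -0.02]
```

View pics/w6.png

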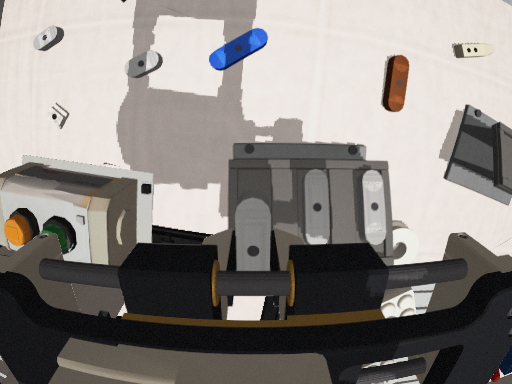

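View pics/s6.png

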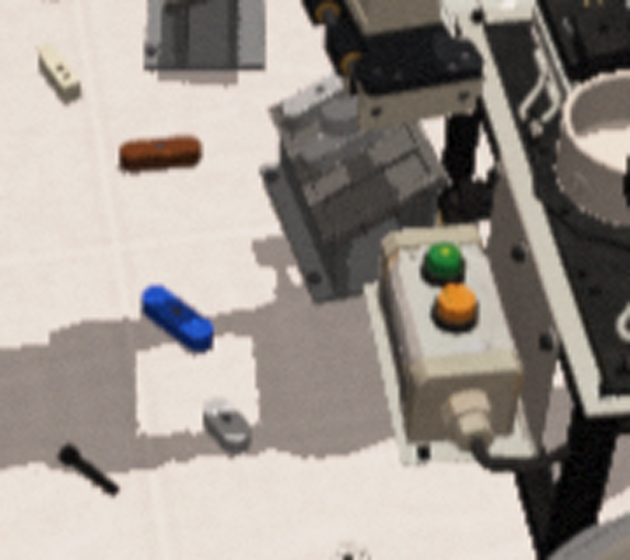

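```bash
python3 -m handwheel '[[[2,0.03,0,0],[2,0.04,0,0],[0.8,0,0,0],[0,0,0,0]]]';python3 -m handwheel '[[[0.4,0,0,0],[0.2,0,0,0],[0,0,0,0]]]';python3 -m handwheel '[[[0.2,0,0,0],[0.2,0,0,0],[0,0,0,0]]]'
python3 - <<'E'
from h import *
plan((624.7,14.6,106),5.5)
m=bot.camera_model("wrist");p,d=bot.capture("wrist");np.savez("pics/w7.npz",p=p,d=d,**m);save("pics/w7.png",p)
E
```

```text
time: 10.43
tool_pos: [622.4, 16.1, 106.3]
tcp_rot: [2.956, 1.566, 3.051]
contact_force: [-0.3, -1.2, -1.7]
grip_width: 19.8
time: 10.68
tool_pos: [624.8, 15.5, 102.8]
tcp_rot: [-0.292, 1.57, -0.197]
contact_force: [-0.4, -0.5, -1.4]
grip_width: 19.4
time: 10.93
tool_pos: [624.9, 15.3, 98.5]
tcp_rot: [-0.297, 1.57, -0.202]
contact_force: [-0.9, 0.1, 0.1]
grip_width: 19.7
t 10.93 tcp [624.9  15.3  98.5] jaw y [-0.095  0.995 -0.   ] z [0.995 0.095 0.001] x [ 0.001 -0.    -1.   ] grip 19.7 F [-0.9  0.1  0.1] j6 [-0.1   0.64  1.4  -0.    1.1  -1.76]
key-axis yaw now 5.45 -> turn about tool x (rad): -0.0009
shift tool xyz cm: [-0.75 -0.07 -0.02]
```

View pics/w7.png

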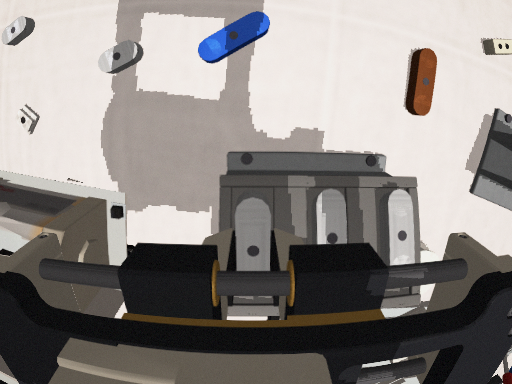

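```bash
python3 -m handwheel '[[[0.2,0,0,0],[0.1,0,0,0],[0,0,0,0]]]';python3 -m handwheel '[[[0.2,0,0,0],[0.1,0,0,0],[0,0,0,0]]]'
python3 - <<'E'
from h import *
plan((624.7,14.6,106),5.5)
m=bot.camera_model("wrist");p,d=bot.capture("wrist");np.savez("pics/w8.npz",p=p,d=d,**m);save("pics/w8.png",cv2.resize(p[140:330,180:440],None,fx=3,fy=3))
E
```

```text
time: 11.23
tool_pos: [624.5, 15.4, 95.9]
tcp_rot: [-0.338, 1.571, -0.243]
contact_force: [-3.0, 0.0, 6.0]
grip_width: 19.5
time: 11.48
tool_pos: [624.1, 15.4, 92.8]
tcp_rot: [-3.043, 1.57, -2.948]
contact_force: [-3.8, 0.5, 6.2]
grip_width: 19.2
t 11.48 tcp [624.1  15.4  92.8] jaw y [-0.095  0.995 -0.   ] z [ 0.995  0.095 -0.001] x [-0.001 -0.    -1.   ] grip 19.2 F [-3.8  0.5  6.2] j6 [-0.1   0.65  1.4  -0.    1.09 -1.76]
key-axis yaw now 5.46 -> turn about tool x (rad): -0.0007
shift tool xyz cm: [-1.32 -0.09  0.05]
```

View pics/w8.png

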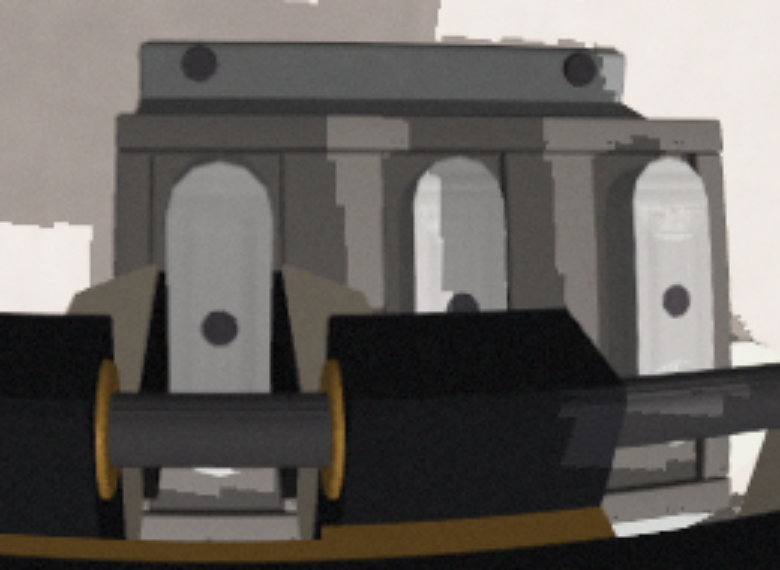

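```bash
python3 -m handwheel '[[[0.2,0,0,0],[0.1,0,0,0],[0,0,0,0]]]';python3 -m handwheel '[[[0,0,0,0],[0,0,0,0],[0,0,0,0],[0,0,0,0]]]' 0.33
python3 - <<'E'
from h import *
plan((624.7,14.6,106),5.5)
m=bot.camera_model("wrist");p,d=bot.capture("wrist");np.savez("pics/w9.npz",p=p,d=d,**m);save("pics/w9.png",cv2.resize(p[140:330,180:440],None,fx=3,fy=3))
E
```

```text
time: 11.78
tool_pos: [624.0, 15.4, 89.7]
tcp_rot: [3.091, 1.57, -3.096]
contact_force: [-5.4, -0.0, 5.6]
grip_width: 19.8
time: 12.12
tool_pos: [624.8, 15.3, 89.1]
tcp_rot: [-0.634, 1.571, -0.539]
contact_force: [0.7, -0.4, 0.3]
grip_width: 29.9
t 12.12 tcp [624.8  15.3  89.1] jaw y [-0.095  0.995 -0.   ] z [0.995 0.095 0.   ] x [ 0. -0. -1.] grip 29.9 F [ 0.7 -0.4  0.3] j6 [-0.1   0.65  1.41 -0.    1.08 -1.76]
key-axis yaw now 5.45 -> turn about tool x (rad): -0.0008
shift tool xyz cm: [-1.69 -0.07 -0.01]
```

View pics/w9.png

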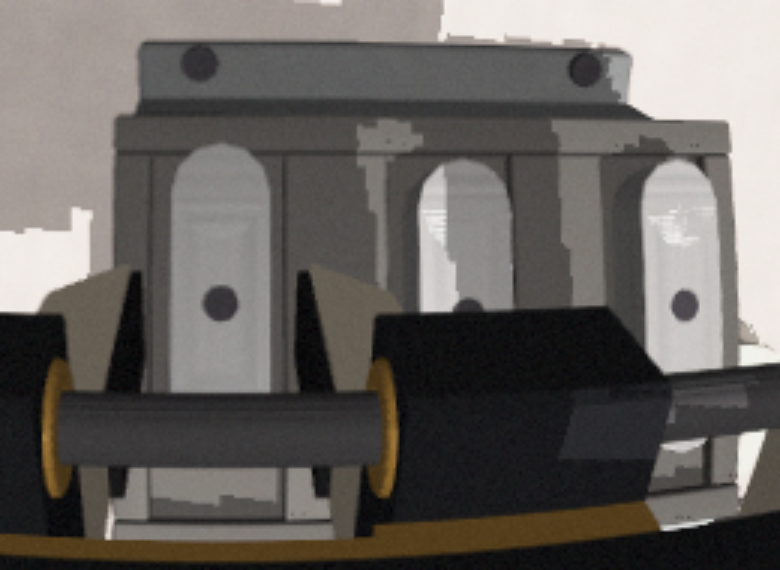

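```bash
python3 -m handwheel '[[[-2,0,0,0],[-3,0,0,0],[-3,0,0,0],[0,0,-3,0],[0,0,-3,0],[0,0,0,0]]]'
python3 - <<'E'
from h import *
plan((507,-113,180),-70)
m=bot.camera_model("wrist");p,d=bot.capture("wrist");np.savez("pics/w10.npz",p=p,d=d,**m);save("pics/w10.png",p)
th=np.radians(27);yw=np.radians(5.5)
ex=np.array([np.cos(yw)*np.cos(th),np.sin(yw)*np.cos(th),np.sin(th)]);ey=np.array([-np.sin(yw),np.cos(yw),0])
save("pics/lr10.png",ortho(m,p,(630,66,85),-ey,ex,170,120,.25))
for c in [(507,-113),(467,-246)]: print(keyfit(m,p,c,16,f"pics/k10_{c[0]}.png"))
E
```

```text
time: 12.67
tool_pos: [559.4, 9.9, 168.7]
tcp_rot: [2.995, 1.565, 3.091]
contact_force: [0.8, 0.7, -0.0]
grip_width: 30.0
t 12.67 tcp [559.4   9.9 168.7] jaw y [-0.095  0.995  0.001] z [ 0.995  0.095 -0.006] x [-0.006  0.    -1.   ] grip 30.0 F [ 0.8  0.7 -0. ] j6 [-0.12  0.46  1.51 -0.    1.18 -1.78]
key-axis yaw now 5.46 -> turn about tool x (rad): 1.317
shift tool xyz cm: [ -1.1  -11.73  -6.4 ]
[ 502.4 -129.8    0.     6.4    5.2  506.5 -126. ]
[ 468.2 -245.4  -90.    36.8   26.8  468.1 -245.8]
```

View pics/w10.png

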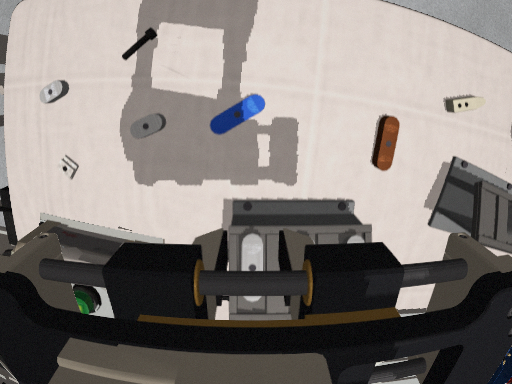

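View pics/lr10.png

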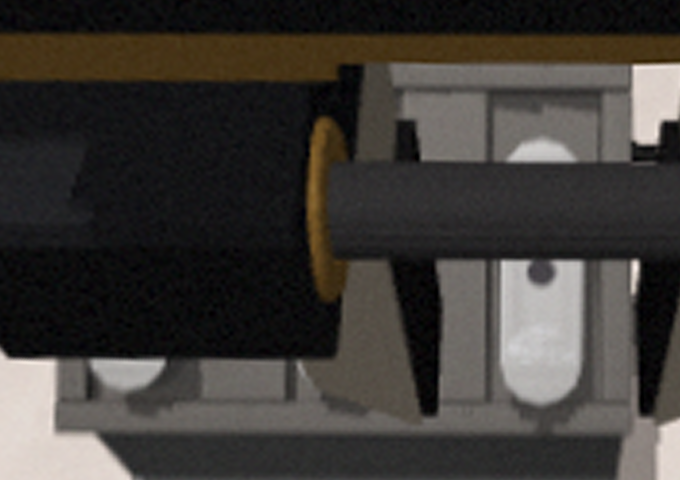

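View pics/k10_507.png

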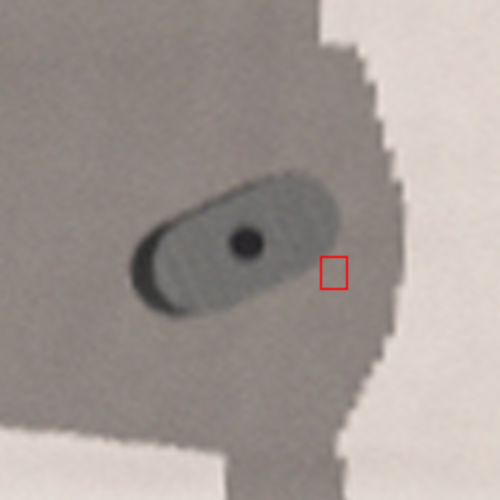

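```bash
python3 - <<'E'
from h import *
for n in("top","side"):
    m=bot.camera_model(n);C=cloud(m,np.load(f"pics/{n}0.npz")['d']).reshape(-1,3)
    for y0 in range(-70,-140,-10):
        r=[]
        for x0 in range(570,630,5):
            k=(C[:,0]>=x0)&(C[:,0]<x0+5)&(C[:,1]>=y0-10)&(C[:,1]<y0);r.append("%4d"%(C[k,2].max() if k.sum()>0 else -1))
        print(n,y0,*r)
print(list(range(570,630,5)))
E
```

```text
top -70    4    4    3    3    4    2   85   83   86   91   84   83
top -80    3    4    3    1    2    1   84  134  142  144  145  145
top -90    1    2    4    2    2    1   84  133  142  146  146  148
top -100    2    1    5    2    2   82   84  139  140  144  145  148
top -110    3    3    4    5    1   85   85  138  142  145  147  153
top -120    4    4    3    3    1    4   84  140  148  148  152  162
top -130    4    4    2    1    3    2   83  139  146  146  148  152
side -70    5    5    3    5    6    5    5   86   85    3   -1   -1
side -80    3    5    3    6    5    3    4   84  141  145  145  146
side -90    5    4    4    6    5    5   85  125  144  148  149  146
side -100    6    4    4    4    3    5   86  126  144  146  148  148
side -110    5    4    4    4    5   85   85  126  145  147  147  154
side -120    4    4    5    3    4    6   86  142  145  148  148  163
side -130    4    6    7    5    4    2   87  142  146  148  147  156
[570, 575, 580, 585, 590, 595, 600, 605, 610, 615, 620, 625]
```

```bash
python3 -m handwheel '[[[0,0,0,0.095],[0,-3.06,-0.44,0],[0,-3.06,-0.44,0],[0,-3.06,-0.44,0],[0,-3.06,-0.44,0],[0,0,0,0],[0,0,0,0]]]' 0
python3 - <<'E'
from h import *
plan((541,-112.6,5),0)
m=bot.camera_model("wrist");p,d=bot.capture("wrist");np.savez("pics/w11.npz",p=p,d=d,**m);save("pics/w11.png",p)
E
```

```text
time: 13.3
tool_pos: [548.0, -114.3, 169.1]
tcp_rot: [-0.079, 1.57, -0.082]
contact_force: [0.1, -0.1, 0.0]
grip_width: 0.3
t 13.3 tcp [ 548.  -114.3  169.1] jaw y [ 0.003  1.    -0.   ] z [ 1.    -0.003  0.001] x [ 0.001 -0.    -1.   ] grip 0.3 F [ 0.1 -0.1  0. ] j6 [-0.34  0.46  1.51  0.    1.17 -1.91]
key-axis yaw now -0.17 -> turn about tool x (rad): -0.0029
shift tool xyz cm: [16.41  0.17 -0.71]
```

View pics/w11.png

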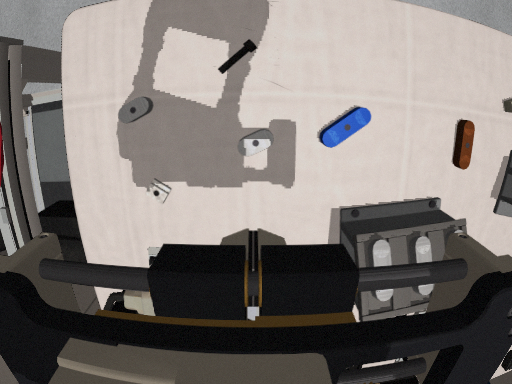

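```bash
python3 -m handwheel '[[[3,0.04,-0.1,0],[3,0.04,-0.1,0],[3,0.04,-0.1,0],[3,0.04,-0.1,0],[3,0,-0.1,0],[1,0,0,0],[0,0,0,0]]]' 0; python3 -m handwheel '[[[0,0,-0.6,0],[0,0,-0.6,0],[0,0,-0.6,0],[0,0,-0.6,0],[0,0,-0.6,0],[0,0,-0.6,0],[0,0,-0.6,0],[0,0,-0.4,0]]]'
python3 - <<'E'
from h import *
plan((495,-112.6,5),0)
m=bot.camera_model("wrist");p,d=bot.capture("wrist");np.savez("pics/w12.npz",p=p,d=d,**m);save("pics/w12.png",p)
save("pics/k12.png",cv2.resize(ortho(m,p,(472,-113,16),(0,-1,0),(1,0,0),100,100,.4),None,fx=2,fy=2))
E
```

```text
time: 13.93
tool_pos: [541.1, -109.4, 6.8]
tcp_rot: [2.78, 1.566, 2.781]
contact_force: [0.0, 0.5, 0.7]
grip_width: 0.3
time: 14.6
tool_pos: [495.6, -111.2, 9.5]
tcp_rot: [-0.643, 1.571, -0.643]
contact_force: [0.5, -0.1, 0.1]
grip_width: 0.7
t 14.6 tcp [ 495.6 -111.2    9.5] jaw y [ 0.  1. -0.] z [ 1. -0.  0.] x [ 0. -0. -1.] grip 0.7 F [ 0.5 -0.1  0.1] j6 [-0.37  0.6   1.82 -0.    0.73 -1.94]
key-axis yaw now -0.01 -> turn about tool x (rad): -0.0001
shift tool xyz cm: [ 0.45 -0.14 -0.06]
```

View pics/k12.png

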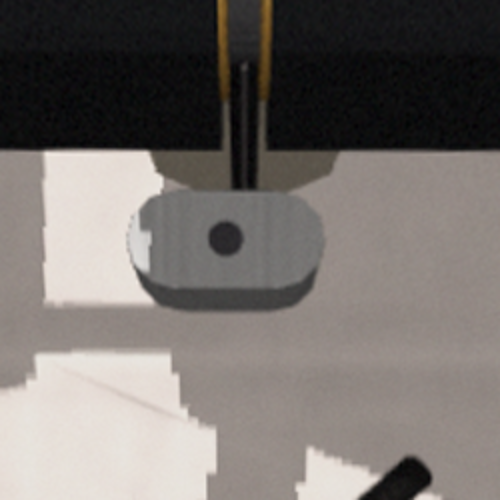

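```bash
python3 -m handwheel '[[[-2.5,0,0.2,0],[-2.5,0.15,-1.17,0],[0,0.15,-1.17,0.125],[0,0,0,0.125],[0,0,0,0.125],[0,0,0,0.125],[0,0,0,0.125],[0,0,0,0.125]]]' 0.5; python3 -m handwheel '[[[0,0,0,0.125],[0,0,0,0.125],[0,0,0,0.125],[0,0,0,0.125],[0,0,0,0.125],[0,0,0,0.125],[0,0,0,0.071],[0,0,0,0]]]'
python3 - <<'E'
from h import *
m=bot.camera_model("wrist");p,d=bot.capture("wrist");np.savez("pics/w13.npz",p=p,d=d,**m)
save("pics/k13.png",cv2.resize(ortho(m,p,(472,-113,16),(0,-1,0),(1,0,0),100,100,.4),None,fx=2,fy=2))
plan((474.2,-108.2,9),-90)
E
```

```text
time: 15.32
tool_pos: [474.6, -108.1, 59.1]
tcp_rot: [-2.634, 1.57, 2.893]
contact_force: [0.3, 0.3, -0.1]
grip_width: 45.0
time: 15.98
tool_pos: [474.6, -108.1, 59.0]
tcp_rot: [-1.809, 1.57, 2.901]
contact_force: [-1.2, -0.2, -0.5]
grip_width: 45.8
t 16.03 tcp [ 474.6 -108.1   59.1] jaw y [ 1.     0.002 -0.001] z [ 0.002 -1.    -0.   ] x [-0.001  0.    -1.   ] grip 45.6 F [-0.3 -0.6 -0.3] j6 [-0.38  0.48  1.84 -0.    0.82 -0.38]
key-axis yaw now -89.91 -> turn about tool x (rad): 0.0016
shift tool xyz cm: [ 5.01 -0.04  0.01]
```

View pics/k13.png

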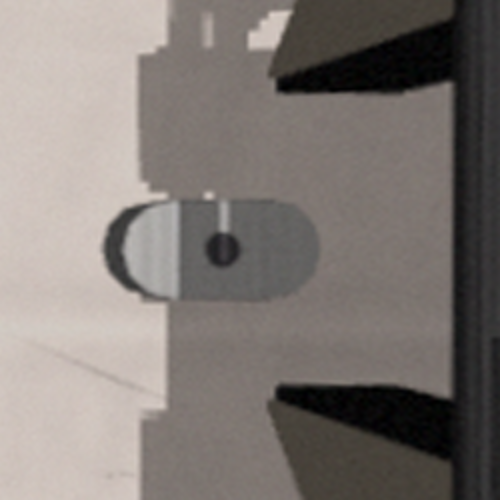

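```bash
python3 -m handwheel '[[[2,-0.12,-0.03,0],[2,-0.12,0,0],[1,0,0,0],[0,0,0,0],[0,0,0,0]]]' 0.5; python3 -c "
from h import *
plan((472,-107.8,9),-90)"
```

```text
time: 16.45
tool_pos: [472.3, -107.8, 9.0]
tcp_rot: [-1.907, 1.57, 2.806]
contact_force: [0.9, 0.1, 0.6]
grip_width: 46.2
t 16.45 tcp [ 472.3 -107.8    9. ] jaw y [ 1.     0.001 -0.001] z [ 0.001 -1.    -0.   ] x [-0.001  0.    -1.   ] grip 46.2 F [0.9 0.1 0.6] j6 [-0.38  0.57  1.88 -0.    0.69 -0.38]
key-axis yaw now -89.94 -> turn about tool x (rad): 0.0011
shift tool xyz cm: [ 0.   -0.03  0.  ]
```

```bash
python3 -m handwheel '[[[0,0,0,0],[0,0,0,0],[0,0,0,0],[0,0,0,0],[0,0,0,0]]]' 0;  python3 -m handwheel '[[[-2,0,0,0],[-3,0,0,0],[-3,0,0,0],[-3,0,0,-0.125],[-2,0,0,-0.125],[-1,0,0,-0.125],[0,0,0,-0.125],[0,0,0,-0.125]]]';python3 -m handwheel '[[[0,0,0,-0.125],[0,0,0,-0.125],[0,0,0,-0.125],[0,0,0,-0.125],[0,0,0,-0.125],[0,0,0,-0.125],[0,0,0,-0.025],[0,0,0,0]]]'; python3 -c "
from h import *
plan((470,200,155),-9.7)"
```

```text
time: 16.87
tool_pos: [472.8, -107.9, 9.7]
tcp_rot: [1.114, 1.57, -0.456]
contact_force: [-0.1, 0.9, 2.0]
grip_width: 19.8
time: 17.53
tool_pos: [472.8, -107.9, 150.2]
tcp_rot: [0.517, 1.569, -0.422]
contact_force: [0.3, -0.0, -1.9]
grip_width: 19.3
time: 18.2
tool_pos: [472.3, -107.8, 149.2]
tcp_rot: [3.091, 1.571, 2.918]
contact_force: [0.2, 0.2, -1.3]
grip_width: 19.8
t 18.2 tcp [ 472.3 -107.8  149.2] jaw y [0.172 0.985 0.   ] z [ 0.985 -0.172 -0.   ] x [-0.  0. -1.] grip 19.8 F [ 0.2  0.2 -1.3] j6 [-0.38  0.35  1.75 -0.    1.04 -1.78]
key-axis yaw now -9.89 -> turn about tool x (rad): -0.0032
shift tool xyz cm: [-0.58 30.28 -5.51]
```

```bash
python3 -m handwheel '[[[0,3.15,0.75,0],[0,3.15,0.75,0],[0,3.15,0.75,0],[0,3.15,0.75,0],[0,3.15,0.75,0],[0,3.15,0.75,0],[0,3.15,0.75,0],[0,3.15,0.75,0]]]';python3 -m handwheel '[[[0,3.15,0.75,0],[0,3.15,0.75,0],[0,0,0,0],[0,0,0,0]]]'
python3 - <<'E'
from h import *
plan()
m=bot.camera_model("wrist");p,d=bot.capture("wrist");np.savez("pics/w14.npz",p=p,d=d,**m);save("pics/w14.png",p)
E
```

```text
time: 18.87
tool_pos: [574.7, 131.9, 149.1]
tcp_rot: [-2.433, 1.57, -2.607]
contact_force: [0.3, -0.3, -1.1]
grip_width: 19.5
time: 19.2
tool_pos: [599.8, 191.3, 148.5]
tcp_rot: [-2.586, 1.57, -2.757]
contact_force: [-0.7, -0.1, -0.7]
grip_width: 19.3
t 19.2 tcp [599.8 191.3 148.5] jaw y [ 0.17   0.985 -0.   ] z [ 0.985 -0.17  -0.001] x [-0.001 -0.    -1.   ] grip 19.3 F [-0.7 -0.1 -0.7] j6 [ 0.19  0.6   1.33 -0.    1.22 -1.21]
```

View pics/w14.png

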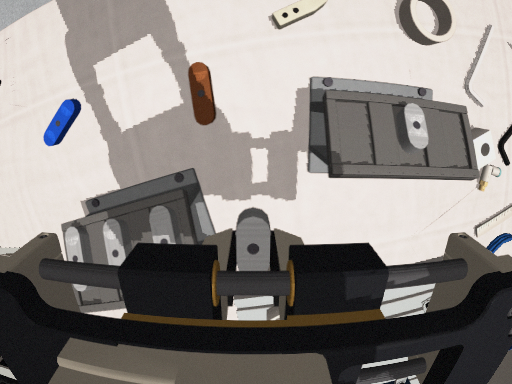

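```bash
python3 - <<'E'
from h import *
from scipy.optimize import least_squares
z=load("pics/w14.npz");mt=bot.camera_model("top");pt=np.load("pics/top0.npz")['p']
def sub(p,u,v,w=5):
    u0,v0=int(round(u)),int(round(v));c=p[v0-w:v0+w+1,u0-w:u0+w+1].mean(-1)
    wt=np.clip(np.percentile(c,60)-c-25,0,None);Y,X=np.mgrid[-w:w+1,-w:w+1];wt=wt*(np.hypot(X,Y)<3.6)
    return np.array((u0+(wt*X).sum()/wt.sum(),v0+(wt*Y).sum()/wt.sum()))
a=sub(z['p'],416,125);b=sub(pt,147.5,188);print(a,b)
s=least_squares(lambda P:np.r_[wproj(z,P)-a,pproj(mt,P)-b],[555,325,94]);print(s.x.round(1),s.fun.round(2))
s=least_squares(lambda P:wproj(z,np.r_[P,94.3])-a,[555,325]);print("wrist only z94.3",s.x.round(1))
th=np.radians(27);yw=np.radians(-9.7)
ex=np.array([np.cos(yw)*np.cos(th),np.sin(yw)*np.cos(th),np.sin(th)]);ey=np.array([-np.sin(yw),np.cos(yw),0])
hole=np.r_[s.x,94.3]
nz=np.cross(ex,ey);print(nz)
fl=hole-16*nz;print("mid floor",fl.round(1))
for off,n in((5,'rim'),(0,'floor'),(16,'top')):
    i=ortho(z,z['p'],fl+off*nz,-ey,ex,170,100,.25)
    # overlay expected: deck outline, pockets
    for c,L,W in((0,75,144),(-50,54,28),(50,54,28),(0,54,28),(0,40,20)):
        x=340+c*4;cv2.rectangle(i,(int(x-W*2),int(200-L*2)),(int(x+W*2),int(200+L*2)),(255,0,0),1)
    save(f"pics/sr_{n}.png",i)
E
```

```text
[416.19016191 124.77879757] [148.80555556 187.75694444]
[549.2 323.2 105.7] [-0.03 -0.14 -0.05 -0.47]
wrist only z94.3 [550.9 329.9]
[-0.44750001  0.07649258  0.89100652]
mid floor [558.1 328.7  80. ]
```

View pics/sr_rim.png

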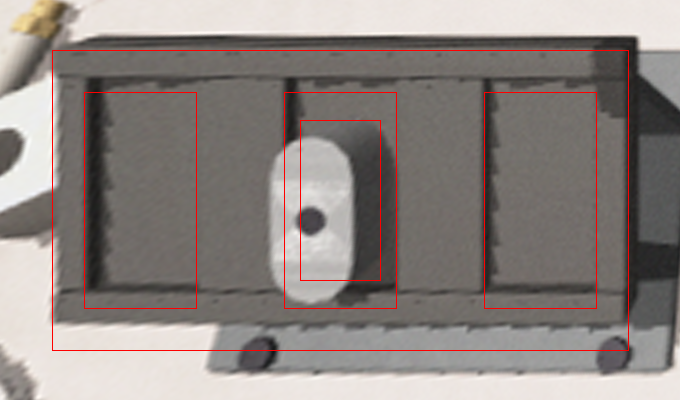

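View pics/sr_top.png

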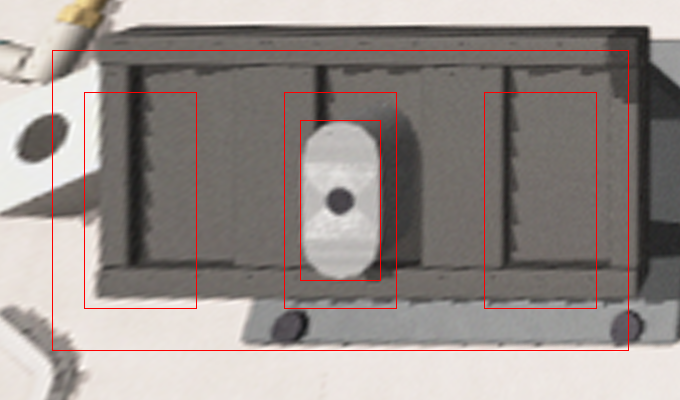

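```bash
python3 -m handwheel '[[[0,2.58,-2.23,0],[0,2.58,-2.23,0],[0,2.58,-2.23,0],[0,0,0,0],[0,0,0,0]]]';python3 -m handwheel '[[[2,0,0,0],[2,0,0,0],[0.6,0,0,0],[0,0,0,0]]]'
python3 - <<'E'
from h import *
plan((547,279,100),-9.7)
m=bot.camera_model("wrist");p,d=bot.capture("wrist");np.savez("pics/w15.npz",p=p,d=d,**m);save("pics/w15.png",cv2.resize(p[100:330,180:480],None,fx=2.6,fy=2.6))
E
```

```text
time: 19.67
tool_pos: [546.2, 277.5, 149.4]
tcp_rot: [-1.771, 1.57, -1.941]
contact_force: [0.1, -0.6, -1.1]
grip_width: 19.5
time: 20.0
tool_pos: [546.7, 275.3, 101.4]
tcp_rot: [-2.507, 1.567, -2.68]
contact_force: [-0.2, 0.4, -0.4]
grip_width: 19.8
t 20.0 tcp [546.7 275.3 101.4] jaw y [ 0.173  0.985 -0.002] z [ 0.985 -0.173 -0.003] x [-0.004 -0.002 -1.   ] grip 19.8 F [-0.2  0.4 -0.4] j6 [ 0.34  0.62  1.43 -0.    1.1  -1.06]
key-axis yaw now -9.94 -> turn about tool x (rad): -0.0042
shift tool xyz cm: [ 0.14  0.37 -0.03]
```

View pics/w15.png

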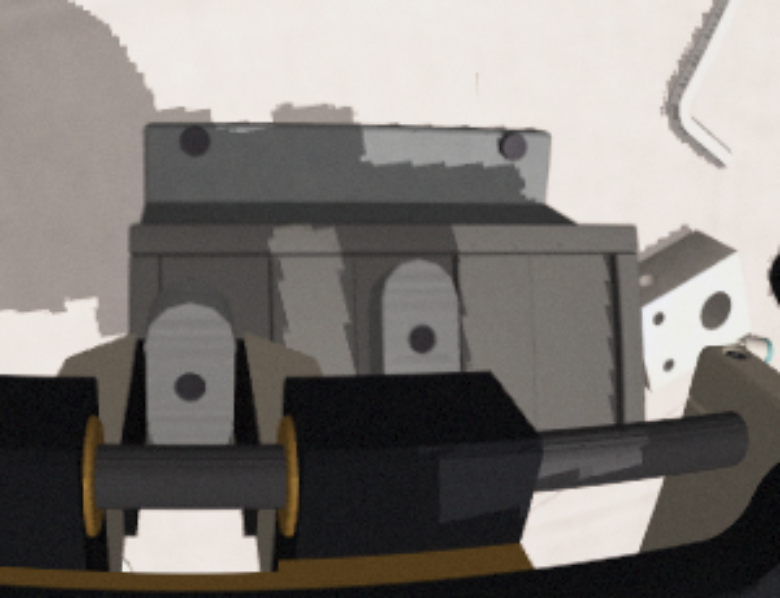

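```bash
python3 - <<'E'
from h import *
from scipy.optimize import least_squares
z=load("pics/w15.npz")
def at(u,v,h):
    return least_squares(lambda P:wproj(z,np.r_[P,h])-[u,v],[555,300]).x
r=lambda a,b:(180+a/2.6,100+b/2.6)
print("hole mid",at(*r(423,338),94.3).round(1)); print("held hole",at(*r(189,386),108.4).round(1))
th=np.radians(27);yw=np.radians(-9.8)
ex=np.array([np.cos(yw)*np.cos(th),np.sin(yw)*np.cos(th),np.sin(th)]);ey=np.array([-np.sin(yw),np.cos(yw),0]);nz=np.cross(ex,ey)
i=ortho(z,z['p'],np.array([561,328.3,80])+5*nz,-ey,ex,170,100,.25)
for c,L,W in((0,75,144),(-50,54,28),(50,54,28),(0,54,28)):
    x=340+c*4;cv2.rectangle(i,(int(x-W*2),int(200-L*2)),(int(x+W*2),int(200+L*2)),(255,0,0),1)
save("pics/sr15.png",i)
mt=bot.camera_model("top");print("top hole",onz(mt,(147.5,188),94.3))
E
```

```text
hole mid [550.7 331.5]
held hole [545.4 275.1]
top hole [[549.43507355 329.5804253   94.3       ]]
```

View pics/sr15.png

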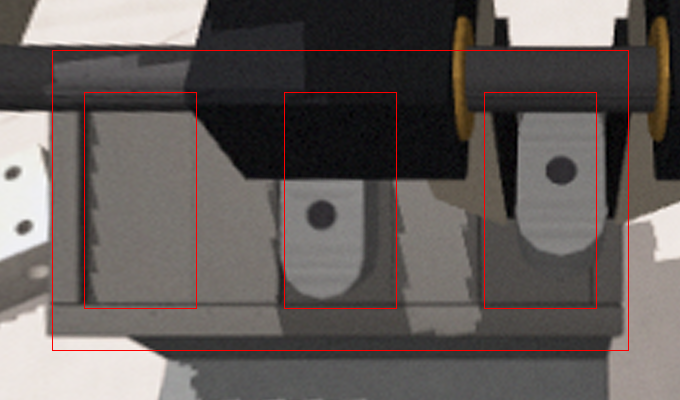

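```bash
python3 -m handwheel '[[[0,0.5,0.03,0],[0,0,0,0],[0,0,0,0]]]'
python3 - <<'E'
from h import *
plan((548,281,95),-9.7)
E
```

```text
time: 20.3
tool_pos: [549.1, 282.7, 104.3]
tcp_rot: [0.483, 1.569, 0.312]
contact_force: [-0.2, -0.2, -0.4]
grip_width: 19.5
t 20.3 tcp [549.1 282.7 104.3] jaw y [0.17  0.985 0.001] z [ 0.985 -0.17   0.002] x [ 0.002  0.001 -1.   ] grip 19.5 F [-0.2 -0.2 -0.4] j6 [ 0.35  0.62  1.42 -0.    1.1  -1.05]
key-axis yaw now -9.79 -> turn about tool x (rad): -0.0015
shift tool xyz cm: [ 0.93 -0.18 -0.08]
```

```bash
python3 -m handwheel '[[[0.4,-0.15,-0.05,0],[0.4,0,0,0],[0,0,0,0],[0,0,0,0]]]'
python3 - <<'E'
from h import *
plan((548,281,95),-9.7)
m=bot.camera_model("wrist");p,d=bot.capture("wrist");np.savez("pics/w16.npz",p=p,d=d,**m);save("pics/w16.png",cv2.resize(p[100:330,180:480],None,fx=2.6,fy=2.6))
E
```

```text
time: 20.63
tool_pos: [547.7, 281.0, 95.5]
tcp_rot: [0.312, 1.57, 0.141]
contact_force: [-0.6, -0.6, 2.6]
grip_width: 20.0
t 20.63 tcp [547.7 281.   95.5] jaw y [0.17  0.985 0.   ] z [ 0.985 -0.17   0.001] x [ 0.001  0.    -1.   ] grip 20.0 F [-0.6 -0.6  2.6] j6 [ 0.35  0.63  1.43 -0.    1.08 -1.05]
key-axis yaw now -9.78 -> turn about tool x (rad): -0.0015
shift tool xyz cm: [0.05 0.01 0.03]
```

View pics/w16.png

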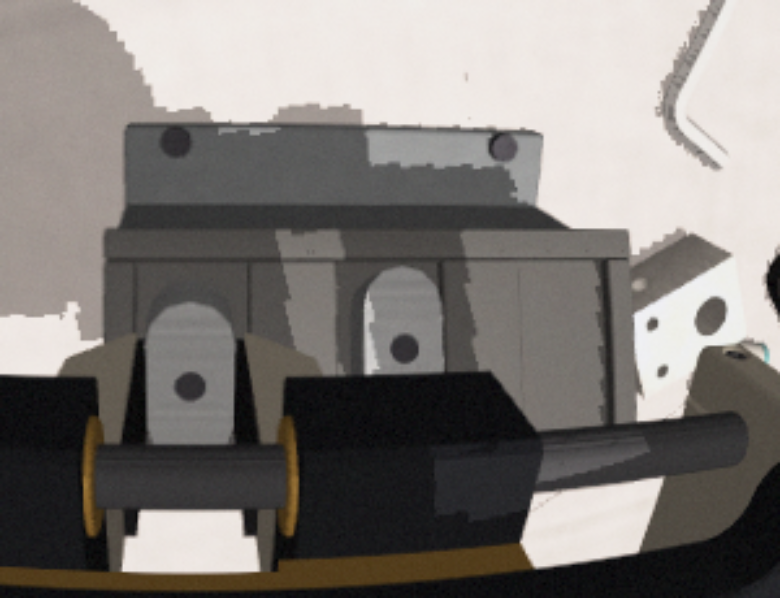

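```bash
python3 -m handwheel '[[[0.2,0,0,0],[0.1,0,0,0],[0,0,0,0]]]';python3 -m handwheel '[[[0.2,0,0,0],[0.1,0,0,0],[0,0,0,0]]]'
python3 - <<'E'
from h import *
plan((548,281,90),-9.7)
m=bot.camera_model("wrist");p,d=bot.capture("wrist");np.savez("pics/w17.npz",p=p,d=d,**m);save("pics/w17.png",cv2.resize(p[100:330,180:480],None,fx=2.6,fy=2.6))
E
```

```text
time: 20.93
tool_pos: [547.5, 281.1, 93.7]
tcp_rot: [0.606, 1.57, 0.435]
contact_force: [-5.2, -1.2, 11.8]
grip_width: 19.4
time: 21.18
tool_pos: [546.8, 281.3, 90.6]
tcp_rot: [2.783, 1.57, 2.613]
contact_force: [-6.2, -0.9, 12.2]
grip_width: 19.7
t 21.18 tcp [546.8 281.3  90.6] jaw y [0.17  0.985 0.   ] z [ 0.985 -0.17  -0.001] x [-0.001  0.    -1.   ] grip 19.7 F [-6.2 -0.9 12.2] j6 [ 0.35  0.63  1.44  0.    1.07 -1.05]
key-axis yaw now -9.77 -> turn about tool x (rad): -0.0013
shift tool xyz cm: [ 0.06 -0.01  0.12]
```

View pics/w17.png

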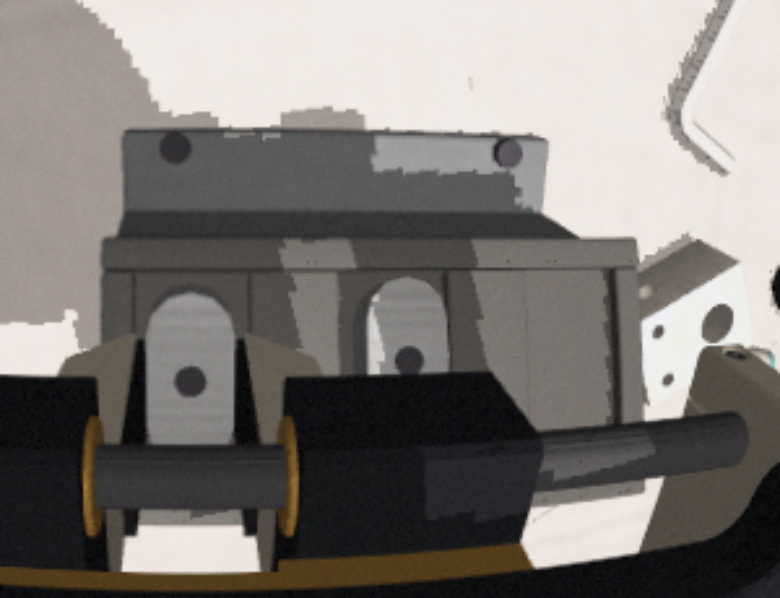

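```bash
python3 -m handwheel '[[[0.12,0,0,0],[0,0,0,0]]]';python3 -m handwheel '[[[0,0,0,0],[0,0,0,0],[0,0,0,0],[0,0,0,0],[0,0,0,0]]]' 0.33
python3 - <<'E'
from h import *
plan((466.8,-246.4,180),-68)
m=bot.camera_model("wrist");p,d=bot.capture("wrist");np.savez("pics/w18.npz",p=p,d=d,**m);save("pics/w18.png",cv2.resize(p[100:330,180:480],None,fx=2.6,fy=2.6))
E
```

```text
time: 21.4
tool_pos: [546.7, 281.3, 89.4]
tcp_rot: [2.986, 1.57, 2.816]
contact_force: [-7.0, -0.8, 12.8]
grip_width: 19.4
time: 21.82
tool_pos: [547.5, 280.9, 87.8]
tcp_rot: [-2.56, 1.57, -2.73]
contact_force: [-1.0, -0.1, 1.3]
grip_width: 30.4
t 21.82 tcp [547.5 280.9  87.8] jaw y [ 0.17   0.985 -0.   ] z [ 0.985 -0.17  -0.   ] x [-0. -0. -1.] grip 30.4 F [-1.  -0.1  1.3] j6 [ 0.35  0.64  1.44 -0.    1.07 -1.05]
key-axis yaw now -9.79 -> turn about tool x (rad): 1.016
shift tool xyz cm: [ -9.21 -53.34   1.01]
```

View pics/w18.png

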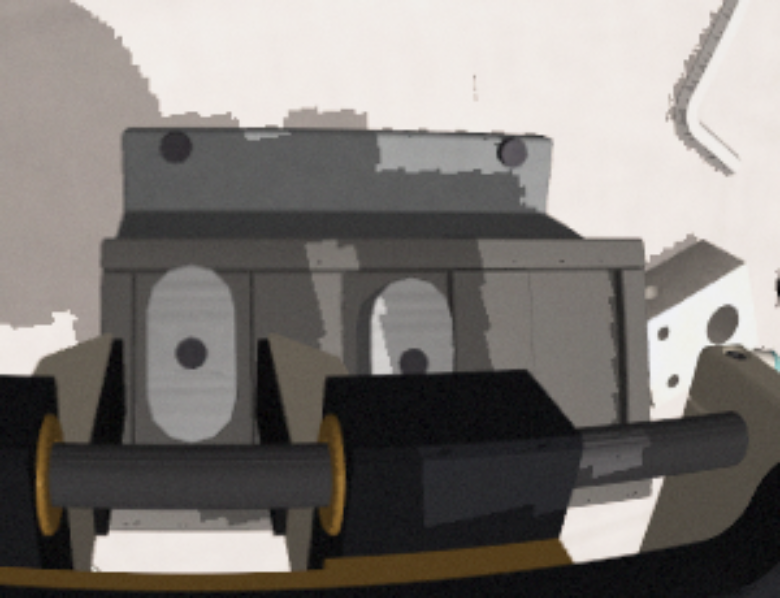

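```bash
python3 -m handwheel '[[[-2,0,0,0],[-3.5,0,0,0],[-3,-1,0,0],[0,-3.8,0.07,0],[0,-3.8,0.07,0],[0,-3.8,0.07,0],[0,-3.8,0.07,0],[0,-3.8,0.07,0]]]' 0.33;python3 -m handwheel '[[[0,-3.8,0.07,0],[0,-3.8,0.07,0],[0,-3.8,0.07,0],[0,-3.8,0.07,0],[0,-3.8,0.07,0],[0,-3.8,0.07,0],[0,-3.8,0.07,0],[0,-3.8,0.07,0]]]' 0.5;python3 -m handwheel '[[[0,0,0,0.125],[0,0,0,0.125],[0,0,0,0.125],[0,0,0,0.125],[0,0,0,0.125],[0,0,0,0.125],[0,0,0,0.125],[0,0,0,0.125]]]'
python3 - <<'E'
from h import *
plan((466.9,-246.4,60),-67)
m=bot.camera_model("wrist");p,d=bot.capture("wrist");np.savez("pics/w19.npz",p=p,d=d,**m);save("pics/w19.png",p)
save("pics/k19.png",cv2.resize(ortho(m,p,(467,-246,16),(0,-1,0),(1,0,0),100,100,.4),None,fx=2,fy=2))
p,d=bot.capture("top");save("pics/t19.png",cv2.resize(p[120:230,110:310],None,fx=4,fy=4,interpolation=cv2.INTER_CUBIC))
E
```

```text
time: 22.53
tool_pos: [516.5, 81.7, 172.9]
tcp_rot: [-0.816, 1.57, -0.986]
contact_force: [0.5, 0.1, -0.1]
grip_width: 30.0
time: 23.2
tool_pos: [470.3, -219.2, 172.9]
tcp_rot: [-0.711, 1.571, -0.882]
contact_force: [0.4, -0.7, -0.4]
grip_width: 45.9
time: 23.87
tool_pos: [470.9, -217.4, 172.8]
tcp_rot: [-1.217, 1.571, -2.394]
contact_force: [0.4, -0.0, 0.3]
grip_width: 45.9
t 23.87 tcp [ 470.9 -217.4  172.8] jaw y [ 0.924  0.384 -0.   ] z [ 0.384 -0.924  0.   ] x [-0. -0. -1.] grip 45.9 F [ 0.4 -0.   0.3] j6 [-0.58  0.38  1.62 -0.    1.14 -0.97]
key-axis yaw now -67.44 -> turn about tool x (rad): -0.0077
shift tool xyz cm: [11.28 -1.48  2.53]
```

View pics/k19.png

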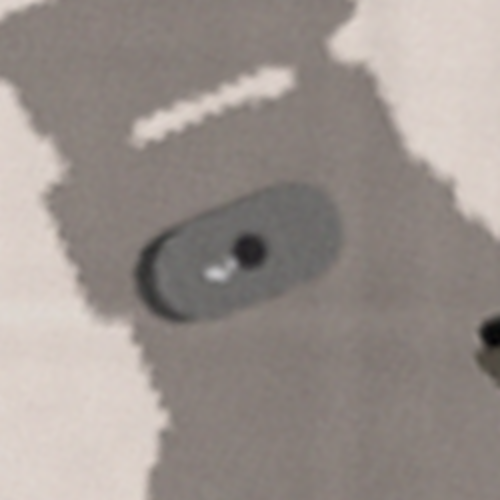

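View pics/t19.png

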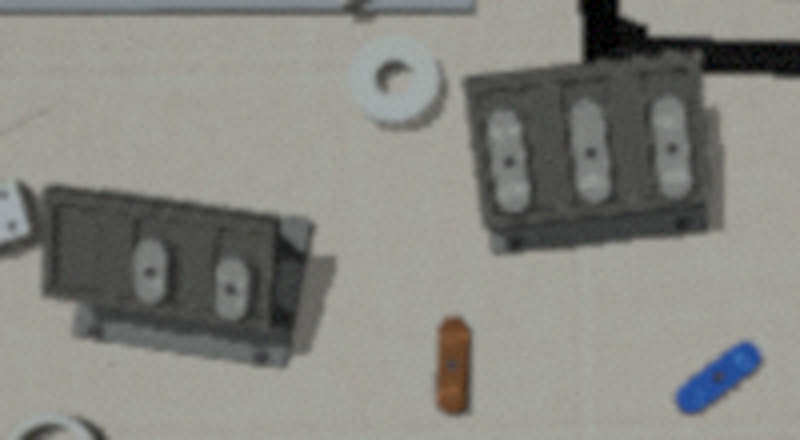

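View pics/w19.png

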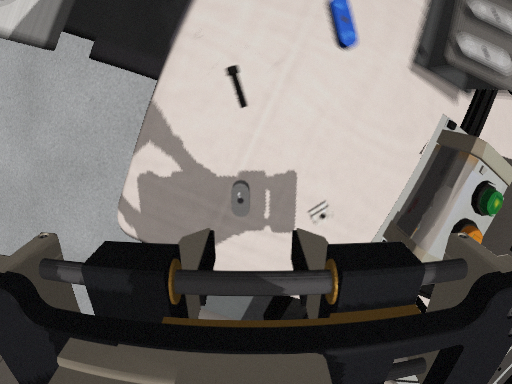

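```bash
python3 -m handwheel '[[[2.5,-0.49,0.83,-0.016],[2.5,-0.49,0.83,0],[2.5,-0.49,0.83,0],[2.5,0,0,0],[2.5,0,0,0],[0,0,0,0]]]' 0.5
python3 - <<'E'
from h import *
plan((467,-246,9),-66.5)
m=bot.camera_model("wrist");p,d=bot.capture("wrist")
save("pics/k20.png",cv2.resize(ortho(m,p,(467,-246,16),(0,-1,0),(1,0,0),100,100,.4),None,fx=2,fy=2))
E
```

```text
time: 24.47
tool_pos: [464.7, -244.4, 43.7]
tcp_rot: [-2.602, 1.562, 2.53]
contact_force: [-0.2, 1.6, -1.4]
grip_width: 45.8
t 24.47 tcp [ 464.7 -244.4   43.7] jaw y [ 0.913  0.407 -0.004] z [ 0.407 -0.913 -0.007] x [-0.007  0.005 -1.   ] grip 45.8 F [-0.2  1.6 -1.4] j6 [-0.63  0.57  1.74 -0.    0.85 -1.05]
key-axis yaw now -65.96 -> turn about tool x (rad): 0.0094
shift tool xyz cm: [3.47 0.16 0.26]
```

View pics/k20.png

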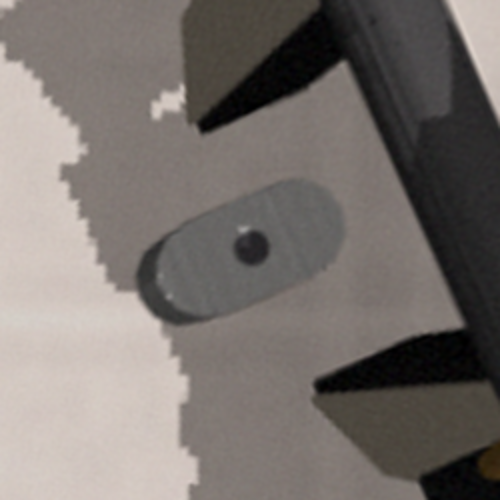

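```bash
python3 -m handwheel '[[[1.5,0,0,0],[0,0,0,0],[0,0,0,0]]]' 0.5
python3 -c "
from h import *
plan((467.2,-246.2,9),-66.5)"
```

```text
time: 24.77
tool_pos: [467.8, -246.1, 34.1]
tcp_rot: [0.403, 1.57, -0.75]
contact_force: [-0.8, -0.1, 1.4]
grip_width: 45.8
t 24.77 tcp [ 467.8 -246.1   34.1] jaw y [0.914 0.406 0.   ] z [ 0.406 -0.914  0.001] x [ 0.001 -0.001 -1.   ] grip 45.8 F [-0.8 -0.1  1.4] j6 [-0.63  0.58  1.74 -0.    0.82 -1.05]
key-axis yaw now -66.07 -> turn about tool x (rad): 0.0075
shift tool xyz cm: [ 2.51 -0.05 -0.02]
```

```bash
python3 -m handwheel '[[[1.5,0,0,0],[1,0,0,0],[0,0,0,0],[0,0,0,0]]]' 0.5; python3 -m handwheel '[[[0,0,0,0],[0,0,0,0],[0,0,0,0],[0,0,0,0],[0,0,0,0]]]' 0;  python3 -m handwheel '[[[-2,0,0,0],[-3,0,0,0],[-3,0,0,0],[-3,0,0,-0.125],[-3,0,0,-0.125],[-1.5,0,0,-0.125],[0,0,0,-0.125],[0,0,0,-0.125]]]';python3 -m handwheel '[[[0,0,0,-0.125],[0,0,0,-0.125],[0,0,0,-0.105],[0,0,0,0],[0,0,0,0]]]'; python3 -c "
from h import *
plan((565.2,379.8,160),-9.8)"
```

```text
time: 25.1
tool_pos: [467.4, -245.9, 8.4]
tcp_rot: [-2.336, 1.571, 2.792]
contact_force: [0.0, -0.2, -0.6]
grip_width: 45.9
time: 25.52
tool_pos: [467.5, -246.1, 8.3]
tcp_rot: [0.429, 1.57, -0.726]
contact_force: [-0.1, 0.4, 1.9]
grip_width: 19.5
time: 26.18
tool_pos: [467.7, -246.2, 164.4]
tcp_rot: [-0.129, 1.568, -0.652]
contact_force: [0.1, -0.2, -1.9]
grip_width: 19.6
time: 26.6
tool_pos: [467.2, -245.8, 162.9]
tcp_rot: [2.746, 1.57, 2.568]
contact_force: [-0.1, -0.1, -1.8]
grip_width: 19.3
t 26.6 tcp [ 467.2 -245.8  162.9] jaw y [0.177 0.984 0.   ] z [ 0.984 -0.177 -0.   ] x [-0.  0. -1.] grip 19.3 F [-0.1 -0.1 -1.8] j6 [-0.63  0.41  1.61 -0.    1.12 -2.02]
key-axis yaw now -10.2 -> turn about tool x (rad): -0.007
shift tool xyz cm: [ 0.3  63.31 -1.43]
```

```bash
python3 -m handwheel '[[[0,3.7,-0.08,-0.007],[0,3.7,-0.08,0],[0,3.7,-0.08,0],[0,3.7,-0.08,0],[0,3.7,-0.08,0],[0,3.7,-0.08,0],[0,3.7,-0.08,0],[0,3.7,-0.08,0]]]';python3 -m handwheel '[[[0,3.7,-0.08,0],[0,3.7,-0.08,0],[0,3.7,-0.08,0],[0,3.7,-0.08,0],[0,3.7,-0.08,0],[0,3.7,-0.08,0],[0,3.7,-0.08,0],[0,3,-0.08,0]]]';python3 -m handwheel '[[[0,2,0,0],[0,1.5,0,0],[0,0,0,0],[0,0,0,0]]]'
python3 - <<'E'
from h import *
plan((565.2,379.8,110),-9.8)
m=bot.camera_model("wrist");p,d=bot.capture("wrist");np.savez("pics/w21.npz",p=p,d=d,**m);save("pics/w21.png",cv2.resize(p[100:330,80:380],None,fx=2.6,fy=2.6))
E
```

```text
time: 27.27
tool_pos: [510.6, 48.7, 163.1]
tcp_rot: [-1.054, 1.571, -1.225]
contact_force: [1.1, 0.3, -1.7]
grip_width: 20.0
time: 27.93
tool_pos: [552.4, 335.6, 162.7]
tcp_rot: [2.324, 1.57, 2.154]
contact_force: [1.5, -0.6, -0.4]
grip_width: 19.5
time: 28.27
tool_pos: [558.1, 367.8, 162.2]
tcp_rot: [-2.211, 1.57, -2.38]
contact_force: [0.1, -0.2, -2.6]
grip_width: 19.6
t 28.27 tcp [558.1 367.8 162.2] jaw y [ 0.168  0.986 -0.001] z [ 0.986 -0.168 -0.001] x [-0.001 -0.001 -1.   ] grip 19.6 F [ 0.1 -0.2 -2.6] j6 [ 0.47  0.66  1.17 -0.    1.31 -0.93]
key-axis yaw now -9.67 -> turn about tool x (rad): 0.0023
shift tool xyz cm: [5.22 1.31 0.5 ]
```

View pics/w21.png

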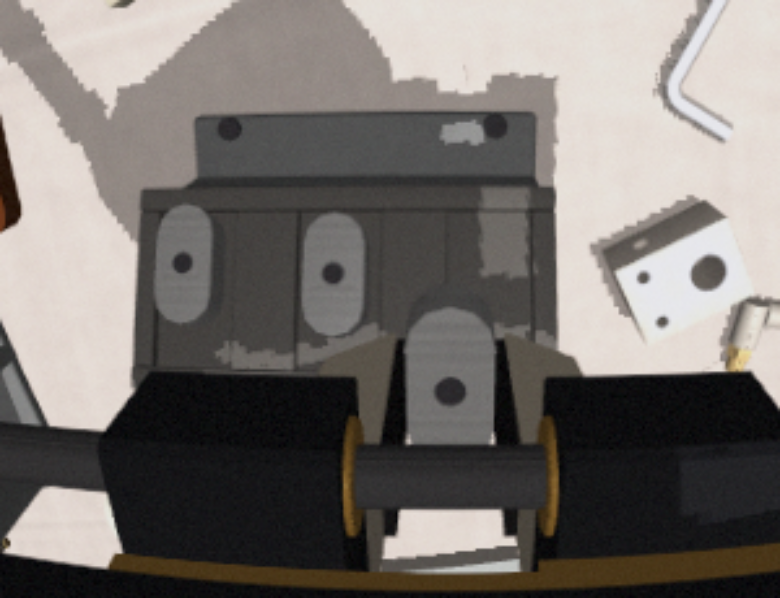

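```bash
python3 -m handwheel '[[[0,1.3,0.5,0],[2,0,0,0],[2,0,0,0],[1.4,0,0,0],[0,0,0,0],[0,0,0,0],[0,0,0,0]]]'
python3 - <<'E'
from h import *
plan((565.2,379.8,96),-9.8)
m=bot.camera_model("wrist");p,d=bot.capture("wrist");np.savez("pics/w22.npz",p=p,d=d,**m);save("pics/w22.png",cv2.resize(p[100:330,80:380],None,fx=2.6,fy=2.6))
E
```

```text
time: 28.9
tool_pos: [566.4, 378.9, 110.4]
tcp_rot: [0.537, 1.569, 0.368]
contact_force: [0.2, 0.2, -0.9]
grip_width: 19.1
t 28.9 tcp [566.4 378.9 110.4] jaw y [0.168 0.986 0.001] z [ 0.986 -0.168  0.001] x [ 0.002  0.001 -1.   ] grip 19.1 F [ 0.2  0.2 -0.9] j6 [ 0.48  0.73  1.19 -0.    1.22 -0.92]
key-axis yaw now -9.7 -> turn about tool x (rad): 0.0018
shift tool xyz cm: [ 1.43  0.07 -0.14]
```

View pics/w22.png

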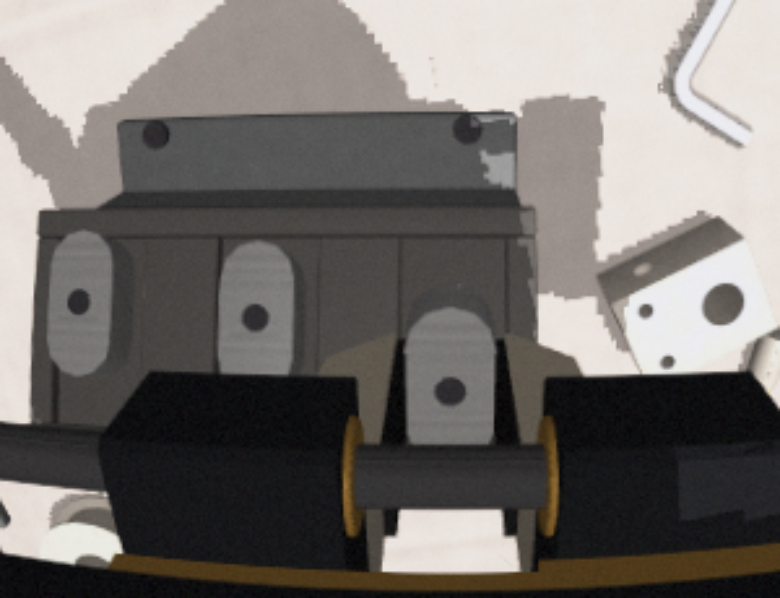

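```bash
python3 -m handwheel '[[[0.7,0.07,-0.14,0],[0.7,0,0,0],[0,0,0,0],[0,0,0,0]]]'; python3 -m handwheel '[[[0.2,0,0,0],[0.1,0,0,0],[0,0,0,0]]]'
python3 - <<'E'
from h import *
plan((565.2,379.8,90),-9.8)
m=bot.camera_model("wrist");p,d=bot.capture("wrist");np.savez("pics/w23.npz",p=p,d=d,**m);save("pics/w23.png",cv2.resize(p[100:330,80:380],None,fx=2.6,fy=2.6))
E
```

```text
time: 29.28
tool_pos: [564.0, 380.4, 94.7]
tcp_rot: [-2.532, 1.57, -2.699]
contact_force: [-1.2, 0.0, -1.1]
grip_width: 19.9
time: 29.53
tool_pos: [564.2, 380.5, 93.7]
tcp_rot: [0.53, 1.57, 0.362]
contact_force: [-4.6, -2.1, 9.2]
grip_width: 19.8
t 29.53 tcp [564.2 380.5  93.7] jaw y [0.167 0.986 0.   ] z [ 0.986 -0.167  0.   ] x [ 0.001  0.    -1.   ] grip 19.8 F [-4.6 -2.1  9.2] j6 [ 0.48  0.74  1.21 -0.    1.19 -0.92]
key-axis yaw now -9.6 -> turn about tool x (rad): 0.0035
shift tool xyz cm: [ 0.37 -0.05  0.11]
```

View pics/w23.png

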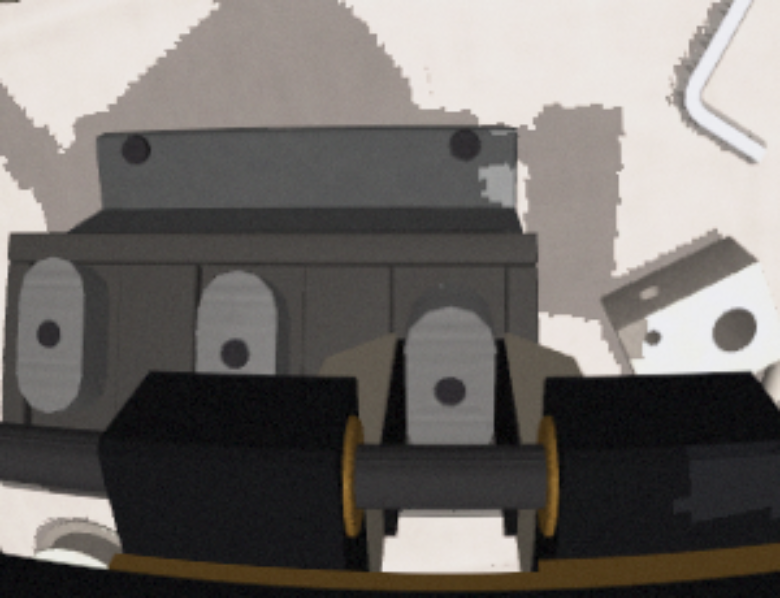

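Aligned (pocket 393–506 px, key 405–496) and in contact; press on and release.

```bash
python3 -m handwheel '[[[0.2,0,0,0],[0.2,0,0,0],[0,0,0,0]]]';python3 -m handwheel '[[[0,0,0,0],[0,0,0,0],[0,0,0,0],[0,0,0,0],[0,0,0,0]]]' 0.33
python3 - <<'E'
from h import *
plan((565.2,379.8,90),-9.8)
m=bot.camera_model("wrist");p,d=bot.capture("wrist");np.savez("pics/w24.npz",p=p,d=d,**m);save("pics/w24.png",cv2.resize(p[100:330,80:380],None,fx=2.6,fy=2.6))
E
```

```text
time: 29.83
tool_pos: [563.7, 380.7, 90.3]
tcp_rot: [1.86, 1.57, 1.693]
contact_force: [-8.0, -2.1, 13.3]
grip_width: 19.6
time: 30.25
tool_pos: [564.5, 380.4, 87.8]
tcp_rot: [-1.774, 1.571, -1.942]
contact_force: [-0.5, 0.1, 0.8]
grip_width: 30.0
t 30.25 tcp [564.5 380.4  87.8] jaw y [ 0.167  0.986 -0.   ] z [ 0.986 -0.167 -0.   ] x [-0. -0. -1.] grip 30.0 F [-0.5  0.1  0.8] j6 [ 0.48  0.75  1.22 -0.    1.18 -0.92]
key-axis yaw now -9.62 -> turn about tool x (rad): 0.0032
shift tool xyz cm: [-0.22 -0.04  0.08]
```

View pics/w24.png

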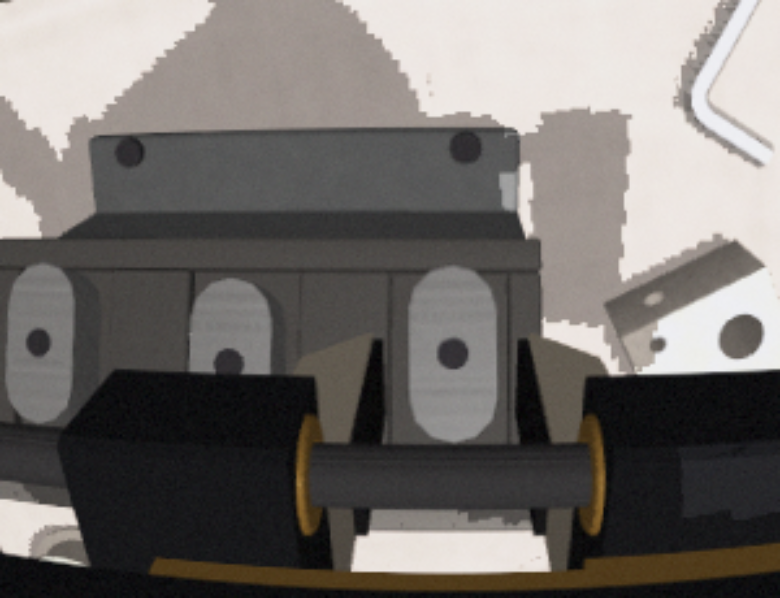

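Seated. Retreat straight up, then sideways to a view of both racks.

```bash
python3 -m handwheel '[[[-1.5,0,0,0],[-3,0,0,0],[-3,0,0,0],[-3,0,0,0],[0,-3,0.6,0],[0,-3.5,0.6,0],[0,-3.5,0.6,0],[0,-3.5,0.6,0]]]' 0.33;python3 -m handwheel '[[[0,-3.5,0.6,0],[0,-2,0,0],[0,0,0,0],[0,0,0,0]]]'
python3 - <<'E'
from h import *
plan()
m=bot.camera_model("wrist");p,d=bot.capture("wrist");np.savez("pics/w25.npz",p=p,d=d,**m);save("pics/w25.png",p)
out=[]
for mid,yaw,L in(((562.2,329.5,80),-9.7,75),((625.1,64.8,80),5.5,101)):
    th=np.radians(27);yw=np.radians(yaw)
    ex=np.array([np.cos(yw)*np.cos(th),np.sin(yw)*np.cos(th),np.sin(th)]);ey=np.array([-np.sin(yw),np.cos(yw),0]);nz=np.cross(ex,ey)
    out.append(ortho(m,p,np.array(mid)+5*nz,-ey,ex,170,130,.25*400/300*.75))
save("pics/o25.png",cv2.resize(np.vstack(out),None,fx=.55,fy=.55,interpolation=cv2.INTER_AREA))
C,d=bot.capture("top");save("pics/t25.png",cv2.resize(C[120:230,110:310],None,fx=4,fy=4,interpolation=cv2.INTER_CUBIC))
s,d=bot.capture("side");save("pics/s25.png",cv2.resize(s[90:240,220:350],None,fx=4,fy=4,interpolation=cv2.INTER_CUBIC))
E
```

```text
time: 30.97
tool_pos: [565.2, 241.9, 192.8]
tcp_rot: [-1.466, 1.57, -1.633]
contact_force: [0.3, 0.7, 0.2]
grip_width: 30.2
time: 31.3
tool_pos: [562.4, 187.1, 193.1]
tcp_rot: [1.572, 1.571, 1.402]
contact_force: [0.1, 0.3, -0.9]
grip_width: 30.6
t 31.3 tcp [562.4 187.1 193.1] jaw y [0.169 0.986 0.   ] z [ 0.986 -0.169 -0.   ] x [ 0.  0. -1.] grip 30.6 F [ 0.1  0.3 -0.9] j6 [ 0.19  0.49  1.38  0.    1.27 -1.21]
```

View pics/w25.png

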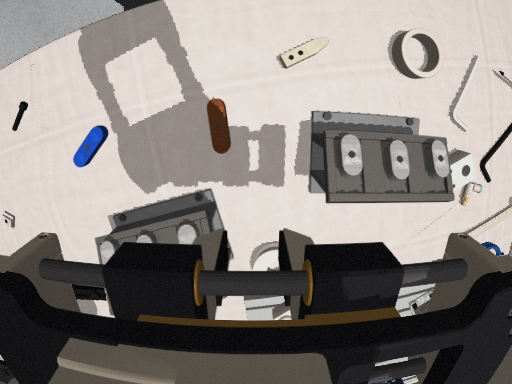

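View pics/o25.png

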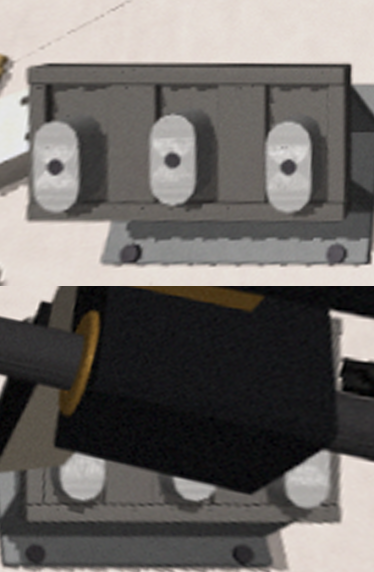

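View pics/t25.png

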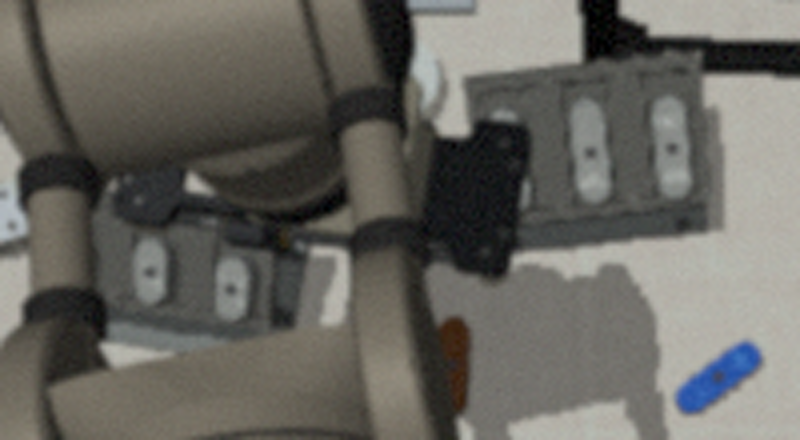

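View pics/s25.png

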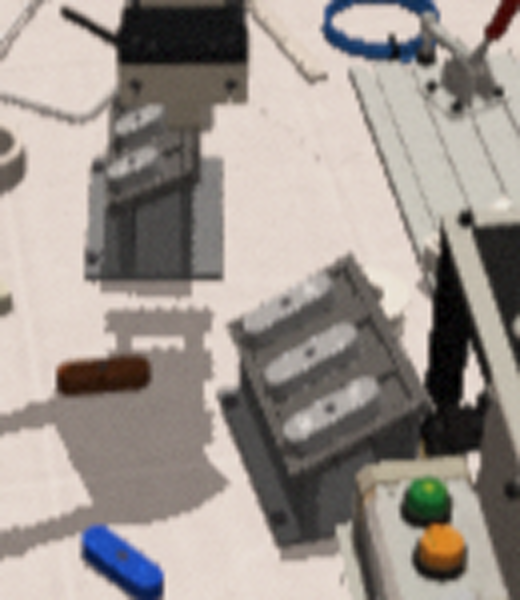

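```bash
python3 - <<'E'
from h import *
z=load("pics/w25.npz");p,d=z['p'],z['d']
v,u=np.mgrid[:384,:512].astype(float);x=u-z['cx'];y=v-z['cy'];r=np.hypot(x,y);th=r/z['fx'];k=np.tan(th)/np.maximum(r,1e-9)
P=np.stack([x*k*d,y*k*d,d.astype(float)],-1)@R(z['rotation']).T+z['position']
for n,(a,b) in dict(right=(351,154),mid=(400,159),left=(440,158)).items():
    s=(abs(u-a)<=5)&(abs(v-b)<=12)&(d>0)
    Q=P[s];c=np.linalg.lstsq(np.c_[Q[:,:2]-Q[:,:2].mean(0),np.ones(len(Q))],Q[:,2],rcond=None)[0]
    print(n,Q.mean(0).round(1),"slope",np.degrees(np.arctan(np.hypot(*c[:2]))).round(1),"dir",np.degrees(np.arctan2(c[1],c[0])).round(1))
E
```

```text
right [540.  282.1  91.2] slope 26.7 dir -13.3
mid [551.4 332.2  92.8] slope 27.0 dir -13.3
left [557.2 382.   91.3] slope 27.2 dir -19.2
```

Both placed short keys slope the same as the fixed one (26.7° and 27.2° against 27.0°), so I'm handing in.

```bash
python3 -c "
from plant import bot
print(bot.close_job(), bot.get_obs()['time'])"
```

```text
the job is handed in; nothing more can be done
the job is handed in; nothing more can be done
```

All three loose keys are in their pockets: the long key in the right pocket of the long row and the short keys in the right and left pockets of the short row. I handed in at about 31.5 s of the 70 s allowed. I placed the long key first, then the two short ones.

I lowered each key level, pressed it until it pivoted onto the 27° slope, and released it. The highest force I read while pressing was about 15 N. One short key lay too close to the control box to grip, so I first pushed it about 35 mm clear. The blue and brown look-alikes were not touched.

**Last checks:**
- **Short keys:** the wrist depth readings gave slopes of 26.7° and 27.2°, against 27.0° for the fixed key between them.
- **Long key:** I checked it by picture only. The side view shows it flat in line with its two neighbours.
- **Position in the pocket:** all three keys slid about 2–3 mm further down the slope than the fixed keys. They still lie inside their pockets.
- **Disagreement:** the two-camera height for the short rack's fixed key came out about 11 mm too high because the hole was badly located in the top picture. I dropped it and used the wrist picture with the rack height you gave.

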